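# Load the drill jig and lock its swing clamp with the square key

## Robot

A 7-joint arm with a two-finger parallel gripper is mounted at the origin on the work surface. World frame = base frame: x ahead of the robot, y to its left, z up, the work surface at z = 0. Lengths are in m, angles in rad, forces in N, time in s.
With the tool pointing down it reaches from about 0.4 to 0.85 m from the base axis. Payload 4.5 kg.
Tool frame: the origin (TCP) lies at the very end of the fingers, on their centre line; the grasp point (between the pads) lies 19 mm behind it (tcp_to_grasp is the z of the grasp point in the tool frame, in m); z points along the fingers, y is the line along which they close (so a half turn about z gives the same grasp; the last joint's range is limited). The gripper opens to 88 mm and grips with 3 to 60 N. Pads are 18 mm wide; open, the fingers measure 123 mm over their backs; the gripper's body (75 mm by 187 mm) begins 45 mm behind the grasp point.
Start: joints at [1.352, 0.689, -0.195, 1.565, 0.157, 0.902, -0.215], TCP at [0.156, -0.605, 0.239] pointing down, gripper open.
Joint ranges: [-3.01, 3.01], [-0.46, 2.08], [-1.47, 1.51], [0.13, 2.56], [-1, 4.14], [0.04, 2.09], [-2.66, 2.66]. Speed limits (rad/s): [2.57, 2.57, 3.14, 3.14, 3.14, 3.14, 3.14].

## Interface

Orientations are given as a unit quaternion [x, y, z, w].
In Python, from plant import * gives the robot as it stands. The module is installed in compiled form; this text tells all that it offers.
- The arm moves only by the shell command python3 -m jog 'ROWS' [OPENING] [FORCE]. ROWS is JSON, a list that holds one entry, the list of rows, each a list of 6 numbers: the shift along the tool's x, y, z in m, then the turn, a rotation vector about the tool's x, y, z in rad. In form: [[[dx, dy, dz, ax, ay, az], ...]]. A call has 1 to 12 rows; each row shifts and turns the commanded pose from where the row before left it, along the tool's axes as they then stand; what a row does not reach is not made up. A row lasts 1/8 s, in which the tool goes at most 62.5 mm and 10.7 degrees, less where a joint would pass 70% of its speed; a pose out of reach is approached as far as the arm can. A call with a gripper value outside its range is refused whole. OPENING is the finger opening in m, from 0 to 0.0881, set as the call begins (- or left out, the last holds). The fingers move at their own pace and stop on an object; FORCE is the grip in N (left out, the last holds). Time passes only in rows, so rows that do not move let the fingers close. It gives the time, the measured TCP pose, the force, the opening and the grip force at its end, in the units of the state.
- get_state(): the state, without advancing time (a new reading comes with each control period).
- snapshot(name): name is "scene" or "top" or "wrist"; returns a dict with "frame" (384x512x3 uint8, red, green, blue), "mtx" (3x3 intrinsics, pixels), "xyz" and "orientation" of the camera in the world; the wrist camera has in their place "mount" (4x4, takes a point from camera to tool coordinates, whose origin is the TCP and whose axes are the flange's). Camera axes: x right, y down, z forward; pixel columns grow to the right and rows downward; lengths in m; the calibration is good to about 2 mm. The wrist camera is an equidistant fisheye: a pixel r from the principal point sees the ray r / f radians off the axis. A picture is of the moment at which its call begins: read the wrist's pose just before it. There is no depth.
- finish_job(): hands the job in; it is judged then, once.
The state is a dict: "clock": time; "q": joint angles; "qd": joint speeds; "joint_torque": joint torques, N m; "tool_pos": TCP position; "eef_rot": TCP orientation; "contact_force": force on the tool from outside, world axes, zero at the start; "moment": the same for the moment, N m; "opening": opening from 0.0 (shut) to 1.0 (fully open); "finger_force": force on a finger pad.
Only numpy, scipy, OpenCV 4.12 (cv2) and the standard library are available. Lean on these libraries where they do the work, as an engineer would, in place of code of your own. Each camera call takes 0.05 s, during which the arm holds its last target. There are 200 camera calls.

## Task

Load the drill jig for drilling: lift the drill plate (the one with the T-grip) off it and lay it on the black rubber mat, grip up, put every loose steel blank flat into a nest pocket of its own, blue face up, and set the plate back down flat on the jig between its end stops. Then take the square T-key from the wooden block, turn it while pressing it on the clamp screw until it drops right into the socket, and with it turn the screw clockwise until the red clamp arm has swung round over the end of the plate as far as it goes. Finally draw the key straight out and stand it back in its hole in the block, leaving the other tools where they lie.

Things in the scene. Friction and masses are not known exactly. Their poses are not given: they have to be found in the camera images.
- jig: Drill jig, fixed: dark steel base 150 x 306 x 16 mm, nest with a row of four pockets, two grey end rests, a post with the swing clamp at y = -146 mm. Origin: on the bench under the nest's centre; x across, y along the row, z up. Aluminium nest 66 x 176 mm, upper face 22 mm, pocket floors 16 mm above the bench; pockets 50 mm along x, 36 mm along y.
- plate_seat (a point): Where the plate's origin belongs on the jig, 45 mm above the bench (axes those of the jig). The plate lies on the two end rests (tops at 45 mm, 90 to 126 mm either side along y, 84 mm wide along x); their 6 mm high upstands locate it with 3 mm of play each way, endways and sideways.
- plate: Loose aluminium drill plate 60 (x) x 236 (y) x 10 mm, 0.45 kg, brass bushes on top. T-grip in the middle: black bar 50 mm long along x, 12 mm wide (y), 14 mm high, its centre 41 mm above the plate's underside, on a thin stem. Origin: centre of the underside. It starts in place on the jig, unclamped; in place it is 3 mm clear of the blanks' tops. Either way round will do.
- mat: Black rubber mat 130 (x) x 280 (y) x 4 mm fixed on the bench, for laying the plate on. Origin: centre of the underside.
- hook (a joint): Swing clamp about its vertical post: 0 = red arm clear of the plate, positive clockwise from above, 1.35 rad = stop, arm over the end of the plate, 2 mm above it. Starts at 0 to 0.1. Friction 0.12 N m, stays where left. Arm: reaches 46 mm from the axis, 18 mm wide, 57 to 69 mm above the bench.
- socket (a point): Mouth of the clamp screw's socket, on its axis, 84 mm above the bench: 14.5 mm square, 16 mm deep, opening upward, in a bright 28 mm head. How the square is turned varies and is not given here (this point's axes are the jig's). Turned clockwise the screw carries the arm by friction (0.30 N m) to its stop, then slips on harmlessly.
- key: Steel T-key, 0.18 kg, 89 mm long, starts upright in the block. Origin: lower tip, z up. From the tip: round pilot 11 mm thick, 4 mm long; shank 12 mm square (sides along x and y); collar 30 mm wide, 45 to 50 mm up; cross bar along x, 70 mm long, 12 wide, 14 high, centre 82 mm up.
- key_grip (a point): Centre of the key's cross bar, 82 mm above its tip (axes those of the key). Fit in the socket: the pilot enters at any angle, 4 mm deep; the square shank follows, down to 16 mm, only within about 12 degrees of the socket's square, which repeats every 90 degrees.
- block_hole (a point): Mouth of the key's hole, 52 mm above the bench: 18 mm square, 48 mm deep, takes the key at any angle; its collar then rests on the block's top, tip 45 mm down. Wooden block, fixed, 56 x 130 x 52 mm: runs 100 mm to this point's -y side and 30 mm to +y; a yellow handle, 18 mm thick, stands 50 mm above its top 83 mm away.
- blank0: Sawn steel blank 44 (x) x 30 (y) x 26 mm, about 0.25 kg, blue upper face with white scribed lines. Origin: centre of the underside. Goes into any free pocket of the nest with its x along the jig's x (either way round); seated, its underside is 16 mm above the bench. Absent in some starts.
- blank1: Sawn steel blank 44 (x) x 30 (y) x 26 mm, about 0.25 kg, blue upper face with white scribed lines. Origin: centre of the underside. Goes into any free pocket of the nest with its x along the jig's x (either way round); seated, its underside is 16 mm above the bench. Absent in some starts.
- blank2: Sawn steel blank 44 (x) x 30 (y) x 26 mm, about 0.25 kg, blue upper face with white scribed lines. Origin: centre of the underside. Goes into any free pocket of the nest with its x along the jig's x (either way round); seated, its underside is 16 mm above the bench. Absent in some starts.
- blank3: Sawn steel blank 44 (x) x 30 (y) x 26 mm, about 0.25 kg, blue upper face with white scribed lines. Origin: centre of the underside. Goes into any free pocket of the nest with its x along the jig's x (either way round); seated, its underside is 16 mm above the bench. Absent in some starts.
- pocket0 (a point): Floor centre of a nest pocket, 16 mm above the bench (axes those of the jig).
- pocket1 (a point): Floor centre of a nest pocket, 16 mm above the bench (axes those of the jig).
- pocket2 (a point): Floor centre of a nest pocket, 16 mm above the bench (axes those of the jig).
- pocket3 (a point): Floor centre of a nest pocket, 16 mm above the bench (axes those of the jig).
- calipers: Digital calipers lying on the bench, 190 mm long along x; a bystander to be left alone.
- hammer: Hammer, a bystander.
- swarf_brush: Brush, a bystander.
- oiler: Red oil can with a spout, 160 mm high, 72 mm wide, a bystander.
- layout_ink: Small jar of layout ink, 48 mm wide, 75 mm high, a bystander.
- bolt_tin: Steel tin, 84 mm wide, 70 mm high, a bystander.
- screwdriver: Screwdriver lying on the bench, a bystander.
There are look-alikes about, which are no part of the job. What is shaped like the blank3 but orange is not meant.

How it is judged:
On the way, in this order (a step that is already met when the one before it is completed fails the run):
1. the drill plate lies on the rubber mat, grip up, let go (z of plate in the frame of mat between 0 and 0.01 m and x of plate in the frame of mat between -0.07 and 0.07 m and y of plate in the frame of mat between -0.1 and 0.1 m and angle between plate's own z axis and vertical below 0.08 rad and contact force between the fingers and plate below 0.3 N), for 0.2 s.
2. with the plate off, every blank is seated in a pocket of the nest (all of step 1 and z of blank0 in the frame of jig between 0.0135 and 0.0185 m and x of blank0 in the frame of jig between -0.008 and 0.008 m and y of blank0 in the frame of jig between -0.075 and 0.075 m and angle between each of blank0, blank1, blank2, blank3's own z axis and vertical below 0.08 rad and z of blank1 in the frame of jig between 0.0135 and 0.0185 m and x of blank1 in the frame of jig between -0.008 and 0.008 m and y of blank1 in the frame of jig between -0.075 and 0.075 m and z of blank2 in the frame of jig between 0.0135 and 0.0185 m and x of blank2 in the frame of jig between -0.008 and 0.008 m and y of blank2 in the frame of jig between -0.075 and 0.075 m and z of blank3 in the frame of jig between 0.0135 and 0.0185 m and x of blank3 in the frame of jig between -0.008 and 0.008 m and y of blank3 in the frame of jig between -0.075 and 0.075 m), for 0.2 s.
3. the drill plate is back in place on the end rests, over the blanks (z of plate in the frame of jig between 0.0425 and 0.0475 m and x of plate in the frame of jig between -0.006 and 0.006 m and y of plate in the frame of jig between -0.006 and 0.006 m and angle between plate's own z axis and vertical below 0.04 rad and z of blank0 in the frame of jig between 0.0135 and 0.0185 m and x of blank0 in the frame of jig between -0.008 and 0.008 m and y of blank0 in the frame of jig between -0.075 and 0.075 m and angle between each of blank0, blank1, blank2, blank3's own z axis and vertical below 0.08 rad and z of blank1 in the frame of jig between 0.0135 and 0.0185 m and x of blank1 in the frame of jig between -0.008 and 0.008 m and y of blank1 in the frame of jig between -0.075 and 0.075 m and z of blank2 in the frame of jig between 0.0135 and 0.0185 m and x of blank2 in the frame of jig between -0.008 and 0.008 m and y of blank2 in the frame of jig between -0.075 and 0.075 m and z of blank3 in the frame of jig between 0.0135 and 0.0185 m and x of blank3 in the frame of jig between -0.008 and 0.008 m and y of blank3 in the frame of jig between -0.075 and 0.075 m), for 0.2 s.
4. the key has dropped at least 10.5 mm into the screw's socket, with the clamp arm still clear of the plate (horizontal distance between key and socket below 0.006 m and z of key in the frame of socket below -0.0105 m and angle between key's own z axis and vertical below 0.12 rad and value of joint hook below 0.4 rad), for 0.1 s.
5. turned by the key, the clamp arm has come over the end of the plate (1.2 rad or more) (horizontal distance between key and socket below 0.006 m and z of key in the frame of socket below -0.0105 m and angle between key's own z axis and vertical below 0.12 rad and value of joint hook above 1.2 rad and z of plate in the frame of jig between 0.0425 and 0.0475 m and x of plate in the frame of jig between -0.006 and 0.006 m and y of plate in the frame of jig between -0.006 and 0.006 m and angle between plate's own z axis and vertical below 0.04 rad), for 0.1 s.
At the end, for the whole second after the job is handed in: Each blank flat in a pocket (within 2.5 mm of its floor, 0.08 rad); plate flat on its rests (2.5 mm in height, 6 mm sideways, 0.04 rad); clamp at 1.2 rad or more; key in its hole in the block, 41 mm deep or more, upright within 0.12 rad; key and plate at rest (all of step 3 and value of joint hook above 1.2 rad and horizontal distance between key and block_hole below 0.009 m and z of key in the frame of block_hole below -0.041 m and angle between key's own z axis and vertical below 0.12 rad and linear speed of each of key, plate below 0.02 m/s); the robot touches nothing.
It fails at once if one of the other tools is shifted by more than 5 cm (distance of any of calipers, hammer, swarf_brush, oiler, layout_ink, bolt_tin, screwdriver from where it was at the start of the episode above 0.05 m).
Of blank0, blank1, blank2, blank3 only 2 to 4 are there at a start; the rules pass over those that are not, and their reading is None.
At some moment in a run one of blank0, blank1, blank2, blank3 may be knocked a few centimetres aside while the robot is not near it.
It also fails if it takes over 210 s, if anything falls off the work surface, if the arm or the gripper's body presses on something with over 40 N, if the wrist force passes 120 N, or if a joint passes its speed limit or range.

## Working session

There is one attempt and no reset: what is moved stays moved. The work goes in short steps, Python scripts to look and compute and a shell command to move; the robot and the scene stay as the last step left them, time stands still between calls to the robot, and variables do not carry over. Pictures are saved under pics/ and viewed, at most 14 in all, crops included, and the job is handed in when it is done.

```bash
mkdir -p pics; python3 - <<'E'
from plant import *
import cv2, numpy as np
s=get_state(); print({k:np.round(v,3).tolist() for k,v in s.items()})
for n in ["scene","top"]:
    d=snapshot(n); cv2.imwrite(f"pics/{n}0.png",d["frame"][:,:,::-1]); print(n,np.round(d["mtx"],1).tolist(),d["xyz"],d["orientation"])
d=snapshot("wrist"); cv2.imwrite("pics/wrist0.png",d["frame"][:,:,::-1]); print(np.round(d["mtx"],1).tolist(),np.round(d["mount"],4).tolist())
E
```

```text
{'clock': 0.0, 'q': [1.352, 0.69, -0.195, 1.566, 0.157, 0.902, -0.215], 'qd': [0.0, 0.0, -0.002, -0.001, 0.002, -0.001, 0.001], 'joint_torque': [-0.0, -52.756, -1.267, -15.343, -0.053, 0.007, 0.0], 'tool_pos': [0.156, -0.605, 0.238], 'eef_rot': [0.992, 0.126, -0.0, -0.001], 'contact_force': [-0.185, 0.453, -0.976], 'moment': [-0.005, 0.004, -0.002], 'finger_force': 0.0, 'opening': 0.998}
scene [[459.1, 0.0, 256.2], [0.0, 459.1, 201.9], [0.0, 0.0, 1.0]] [ 1.27137938 -0.49978177  1.0468949 ] [ 0.82461153  0.43227695 -0.17388627 -0.32080527]
top [[468.9, 0.0, 243.2], [0.0, 468.9, 184.8], [0.0, 0.0, 1.0]] [ 0.40308401 -0.02125731  1.64313605] [ 0.71562818 -0.69755545  0.02187896 -0.02853085]
[[297.3, 0.0, 259.9], [0.0, 297.3, 187.4], [0.0, 0.0, 1.0]] [[-0.0006, -0.9569, -0.2903, 0.075], [1.0, -0.0006, 0.0002, -0.0002], [-0.0004, -0.2903, 0.9569, -0.1454], [0.0, 0.0, 0.0, 1.0]]
```

```bash
python3 -c "
import cv2
a=cv2.imread('pics/top0.png'); cv2.imwrite('pics/top0b.png',cv2.resize(a,(800,600),interpolation=cv2.INTER_CUBIC))"
```

```text
(no output)
```

View pics/top0b.png

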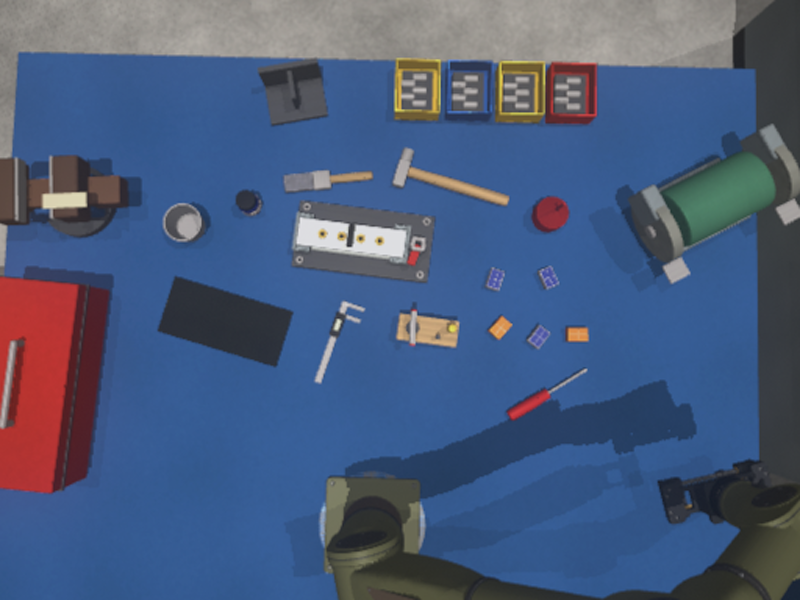

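View pics/scene0.png

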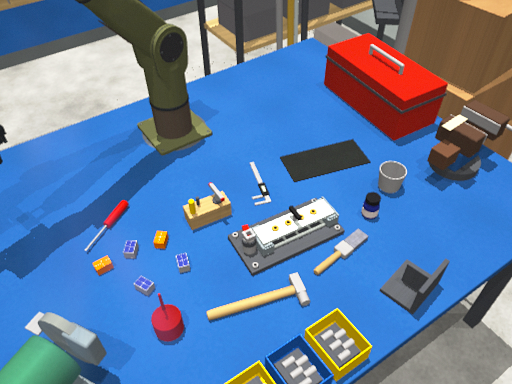

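```bash
cat > h.py <<'E'
from plant import *
import cv2, numpy as np, pickle, sys
from scipy.spatial.transform import Rotation as Ro
def shot(name,fn=None):
    s=get_state(); d=dict(snapshot(name)); d["name"]=name
    if name=="wrist":
        T=np.eye(4); T[:3,:3]=Ro.from_quat(s["eef_rot"]).as_matrix(); T[:3,3]=s["tool_pos"]
        C=T@np.array(d["mount"])
    else:
        C=np.eye(4); C[:3,:3]=Ro.from_quat(d["orientation"]).as_matrix(); C[:3,3]=d["xyz"]
    d["C"]=C
    if fn: cv2.imwrite(f"pics/{fn}.png",d["frame"][:,:,::-1]); pickle.dump(d,open(f"pics/{fn}.pkl","wb"))
    return d
load=lambda fn: pickle.load(open(f"pics/{fn}.pkl","rb"))
def hit(d,px,z):
    px=np.atleast_2d(np.array(px,float)); K=d["mtx"]
    a=np.c_[(px[:,0]-K[0,2])/K[0,0],(px[:,1]-K[1,2])/K[1,1]]
    if d["name"]=="wrist":
        r=np.linalg.norm(a,axis=1,keepdims=True)+1e-12
        v=np.c_[a/r*np.sin(r),np.cos(r)]
    else: v=np.c_[a,np.ones(len(a))]
    v=v@d["C"][:3,:3].T; o=d["C"][:3,3]
    return o+v*((z-o[2])/v[:,2])[:,None]
def proj(d,P):
    P=np.atleast_2d(np.array(P,float)); c=(P-d["C"][:3,3])@d["C"][:3,:3]; K=d["mtx"]
    if d["name"]=="wrist":
        n=np.linalg.norm(c[:,:2],axis=1,keepdims=True)+1e-12
        a=c[:,:2]/n*np.arctan2(n,c[:,2:])
    else: a=c[:,:2]/c[:,2:]
    return a*[K[0,0],K[1,1]]+[K[0,2],K[1,2]]
def rectify(d,c,yaw,z,w,h,s):
    """orthographic view of plane z: centre c, image x along yaw, image y along yaw-90, s metres/pixel"""
    u,v=np.meshgrid((np.arange(w)-w/2)*s,(np.arange(h)-h/2)*s); cc,ss=np.cos(yaw),np.sin(yaw)
    P=np.c_[(c[0]+u*cc+v*ss).ravel(),(c[1]+u*ss-v*cc).ravel(),np.full(u.size,z)]
    m=proj(d,P).astype(np.float32).reshape(h,w,2)
    return cv2.remap(d["frame"],m,None,cv2.INTER_LINEAR)
def go(x,y,z,yaw=None,sym=np.pi):
    """print turn (tool rotvec) to be done first, then shift in turned tool axes. tool x at world angle yaw"""
    s=get_state(); R=Ro.from_quat(s["eef_rot"]); M=R.as_matrix(); cur=np.arctan2(M[1,0],M[0,0])
    yaw=cur if yaw is None else cur+(yaw-cur+sym/2)%sym-sym/2
    c,q=np.cos(yaw),np.sin(yaw); D=np.array([[c,q,0],[q,-c,0],[0,0,-1.]])
    rv=(R.inv()*Ro.from_matrix(D)).as_rotvec(); sh=D.T@(np.array([x,y,z])-s["tool_pos"])
    print("turn",np.round(rv,4),"deg",np.round(np.degrees(rv[2]),1),"shift mm",np.round(sh*1000,1),"rows>=",int(np.ceil(np.linalg.norm(sh)/.0625)),int(np.ceil(abs(rv[2])/.186)),
          "t",round(float(s["clock"]),2),"q7",round(float(s["q"][6]),2),"cur",np.round(s["tool_pos"],4),"yaw",round(cur,3),"F",np.round(s["contact_force"],1),"op",round(float(s["opening"])*.0881,4))
E
python3 - <<'E'
from h import *
d=shot("top","t1"); f=d["frame"]; hsv=cv2.cvtColor(f,cv2.COLOR_RGB2HSV)
k=1/1.5625
def P(u,v,z): return np.round(hit(d,[u*k,v*k],z)[0],3)
for n,u,v in [("b",496,279),("b",548,277),("b",539,336)]: print(n,P(u,v,.026))
for n,pts,z in [("plate",[(300,211),(409,226),(405,264),(294,247)],.055),("base",[(302,200),(434,217),(429,282),(291,265)],.016),("mat",[(175,277),(293,312),(278,366),(159,331)],.004),
  ("block",[(400,312),(460,320),(457,348),(397,341)],.052)]:
    Q=np.array([P(u,v,z) for u,v in pts]); print(n,Q[:,:2].tolist(),Q.mean(0).round(3), np.linalg.norm(np.diff(Q,axis=0),axis=1).round(3))
print("grip",P(351,235,.048+.045),"socket",P(418,243,.084),"keybar",P(412,325,.089),"yellow",P(452,327,.102))
E
```

```text
b [ 0.547 -0.26   0.026]
b [ 0.554 -0.375  0.026]
b [ 0.423 -0.357  0.026]
plate [[0.683, 0.175], [0.655, -0.065], [0.572, -0.058], [0.603, 0.185]] [0.628 0.059 0.055] [0.242 0.083 0.245]
base [[0.715, 0.176], [0.683, -0.121], [0.537, -0.113], [0.567, 0.196]] [0.626 0.034 0.016] [0.299 0.146 0.31 ]
mat [[0.535, 0.458], [0.463, 0.189], [0.342, 0.219], [0.413, 0.488]] [0.438 0.338 0.004] [0.278 0.125 0.278]
block [[0.467, -0.05], [0.453, -0.18], [0.392, -0.175], [0.404, -0.045]] [ 0.429 -0.112  0.052] [0.131 0.061 0.131]
grip [0.627 0.06  0.093] socket [ 0.615 -0.084  0.084] keybar [ 0.439 -0.075  0.089] yellow [ 0.436 -0.158  0.102]
```

```bash
python3 -c "
from h import *
go(.52,-.02,.38,-.1)"
```

```text
turn [-1.100e-03  3.000e-04  3.529e-01] deg 20.2 shift mm [ 303.6 -618.2 -141.8] rows>= 12 2 t 0.2 q7 -0.22 cur [ 0.1562 -0.6048  0.2382] yaw 0.253 F [ 0.1 -0.1 -0.2] op 0.0881
```

```bash
python3 -m jog '[[[0,0,-0.04,0,0,0.1175],[0,0,-0.04,0,0,0.1175],[0,0,-0.04,0,0,0.118],[0.025,-0.05,-0.002,0,0,0],[0.025,-0.05,-0.002,0,0,0],[0.025,-0.05,-0.002,0,0,0],[0.025,-0.05,-0.002,0,0,0],[0.025,-0.05,-0.002,0,0,0],[0.025,-0.05,-0.002,0,0,0],[0.025,-0.05,-0.002,0,0,0],[0.025,-0.05,-0.002,0,0,0],[0.025,-0.05,-0.002,0,0,0]]]'
python3 -m jog '[[[0.025,-0.05,-0.002,0,0,0],[0.025,-0.05,-0.002,0,0,0],[0.027,-0.05,-0.002,0,0,0],[0,0,0,0,0,0],[0,0,0,0,0,0],[0,0,0,0,0,0]]]'
python3 - <<'E'
from h import *
go(.52,-.02,.38,-.1)
d=shot("wrist","w1"); cv2.imwrite("pics/w1b.png",cv2.resize(d["frame"],(800,600),interpolation=cv2.INTER_CUBIC)[:,:,::-1])
E
```

```text
clock: 1.7
tool_pos: [0.4258, -0.1783, 0.3769]
eef_rot: [0.999, -0.05, 0.0, 0.0]
contact_force: [0.3, -0.0, -0.4]
opening: 1.001
finger_force: 0.0
clock: 2.45
tool_pos: [0.5161, -0.0402, 0.3826]
eef_rot: [0.999, -0.052, -0.0, 0.001]
contact_force: [-0.1, -0.8, 0.3]
opening: 1.001
finger_force: 0.0
turn [ 0.0012  0.0006 -0.0031] deg -0.2 shift mm [  1.9 -20.5   2.6] rows>= 1 1 t 2.45 q7 -1.81 cur [ 0.5161 -0.0402  0.3826] yaw -0.103 F [-0.1 -0.8  0.3] op 0.0882
```

View pics/w1b.png

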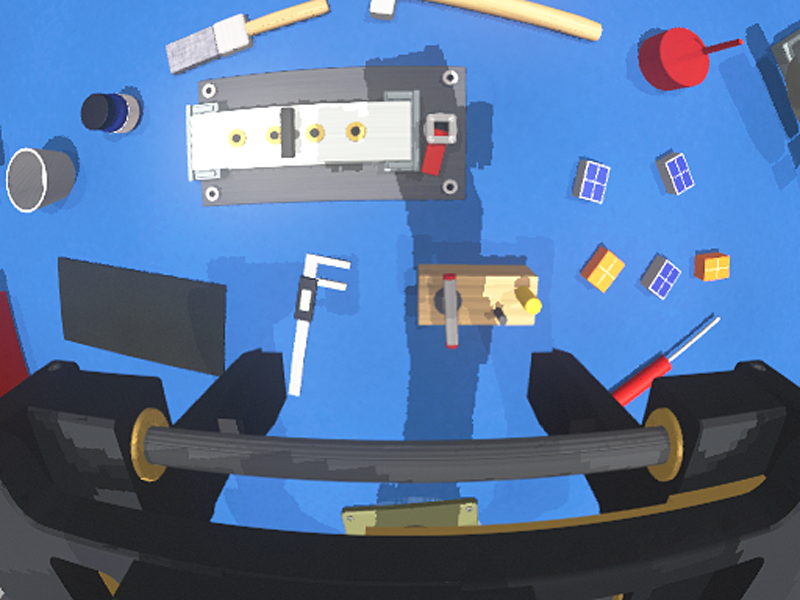

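```bash
python3 - <<'E'
from h import *
d=load("w1"); k=1/1.5625
H=lambda pts,z: hit(d,np.array(pts)*k,z)
def axis(a,b): v=a-b; return np.round(np.arctan2(-v[0],v[1]),3)  # yaw of frame whose +y is v
s=H([(209,90),(450,77),(450,187),(212,194)],.018); print("screws",s.mean(0).round(4),"yaw",axis(s[0],s[1]),axis(s[3],s[2]),np.linalg.norm(s[0]-s[1]),np.linalg.norm(s[1]-s[2]))
g=H([(288,108),(288,156)],.093); print("bar",g.mean(0).round(4),np.linalg.norm(g[0]-g[1]), "yaw", np.arctan2(*(g[0]-g[1])[[1,0]]))
so=H([(441,128)],.084); print("socket",so.round(4))
m=H([(60,258),(226,285),(222,374),(64,339)],.004); print("mat",m.mean(0).round(4),axis(m[0],m[1]),axis(m[3],m[2]),np.linalg.norm(m-np.roll(m,1,0),axis=1))
b=H([(420,264),(538,276),(537,324),(419,325)],.052); print("block",b.round(3).tolist(),axis(b[0],b[1]))
kb=H([(450,275),(451,347)],.089); print("key",kb.mean(0).round(4),np.linalg.norm(kb[0]-kb[1]),"yaw",np.arctan2(*(kb[0]-kb[1])[[1,0]]))
print("yellow",H([(533,306)],.102))
hsv=cv2.cvtColor(d["frame"],cv2.COLOR_RGB2HSV)
print([hsv[int(v*k),int(u*k)].tolist() for u,v in [(589,176),(675,170),(658,270),(520,200)]])
E
```

```text
screws [0.626  0.0372 0.018 ] yaw -0.099 -0.099 0.2720029850483395 0.12201617516532394
bar [0.6275 0.0596 0.093 ] 0.046059080046476256 yaw -0.11971723397978902
socket [[ 0.6139 -0.0835  0.084 ]]
mat [0.4396 0.3389 0.004 ] -0.257 -0.251 [0.12731646 0.27283639 0.12540504 0.27491568]
block [[0.477, -0.051, 0.052], [0.451, -0.178, 0.052], [0.395, -0.176, 0.052], [0.409, -0.043, 0.052]] -0.201
key [ 0.4333 -0.0766  0.089 ] 0.07678531347180548 yaw -0.06018474631917485
yellow [[ 0.43516069 -0.15851206  0.102     ]]
[[116, 153, 243], [117, 160, 235], [135, 18, 116], [107, 163, 235]]
```

```bash
python3 -c "
from h import *
go(.6275,.0596,.067,-.1)"
```

```text
turn [ 0.001   0.0004 -0.0031] deg -0.2 shift mm [ 100.8 -110.3  315.7] rows>= 6 1 t 2.5 q7 -1.81 cur [ 0.5162 -0.0401  0.3827] yaw -0.103 F [-0.4 -0.4  0.7] op 0.088
```

```bash
python3 -m jog '[[[0.02,-0.022,0.045,0.001,0,-0.003],[0.02,-0.022,0.045,0,0,0],[0.02,-0.022,0.045,0,0,0],[0.02,-0.022,0.045,0,0,0],[0.0208,-0.0223,0.045,0,0,0],[0,0,0.03,0,0,0],[0,0,0.03,0,0,0],[0,0,0.03,0,0,0],[0,0,0,0,0,0],[0,0,0,0,0,0]]]'
python3 -c "
from h import *
go(.6275,.0596,.067,-.1)"
```

```text
clock: 3.75
tool_pos: [0.6288, 0.0612, 0.0689]
eef_rot: [0.999, -0.049, 0.001, -0.001]
contact_force: [-0.1, 0.3, -0.8]
opening: 0.999
finger_force: 0.0
turn [-0.0012 -0.0017  0.0017] deg 0.1 shift mm [-1.1  1.7  1.9] rows>= 1 1 t 3.75 q7 -2.07 cur [0.6288 0.0612 0.0689] yaw -0.098 F [-0.1  0.3 -0.8] op 0.088
```

```bash
python3 -m jog '[[[0,0,0.001,0,0,0],[0,0,0,0,0,0],[0,0,0,0,0,0],[0,0,0,0,0,0],[0,0,0,0,0,0],[0,0,0,0,0,0],[0,0,0,0,0,0],[0,0,0,0,0,0]]]' 0 40
python3 -c "
from h import *
go(.6275,.0596,.067,-.1)
go(.6275,.0596,.067,-.1)"
```

```text
clock: 4.75
tool_pos: [0.628, 0.062, 0.0668]
eef_rot: [0.999, -0.049, 0.0, -0.001]
contact_force: [-0.3, 0.7, 0.1]
opening: 0.127
finger_force: 40.0
turn [-0.0012 -0.0001  0.0028] deg 0.2 shift mm [-0.2  2.4 -0.2] rows>= 1 1 t 4.75 q7 -2.07 cur [0.628  0.062  0.0668] yaw -0.097 F [-0.3  0.7  0.1] op 0.0112
turn [-0.0012 -0.0001  0.0028] deg 0.2 shift mm [-0.2  2.4 -0.2] rows>= 1 1 t 4.75 q7 -2.07 cur [0.628  0.062  0.0668] yaw -0.097 F [-0.3  0.7  0.1] op 0.0112
```

```bash
python3 -m jog '[[[0,0,-0.008,0,0,0],[0,0,-0.015,0,0,0],[0,0,-0.025,0,0,0],[0,0,-0.03,0,0,0],[0,0,-0.022,0,0,0.08],[0,0,0,0,0,0.077],[0,0,0,0,0,0],[0,0,0,0,0,0]]]'
python3 -c "
from h import *
go(.4396,.3389,.03,-.254)"
```

```text
clock: 5.75
tool_pos: [0.6276, 0.0617, 0.1668]
eef_rot: [0.992, -0.126, -0.0, -0.0]
contact_force: [-0.6, 0.4, -3.6]
opening: 0.125
finger_force: 40.0
turn [-0.0006  0.0007  0.0012] deg 0.1 shift mm [-251.6 -221.1  136.8] rows>= 6 1 t 5.75 q7 -2.15 cur [0.6276 0.0617 0.1668] yaw -0.253 F [-0.6  0.4 -3.6] op 0.011
```

```bash
python3 -m jog '[[[-0.0156,-0.0141,0,0,0,0],[-0.032,-0.028,0,0,0,0],[-0.04,-0.035,0,0,0,0],[-0.04,-0.035,0,0,0,0],[-0.04,-0.035,0,0,0,0],[-0.04,-0.035,0.01,0,0,0],[-0.028,-0.025,0.03,0,0,0],[-0.016,-0.014,0.04,0,0,0],[0,0,0.03,0,0,0],[0,0,0.015,0,0,0],[0,0,0,0,0,0],[0,0,0,0,0,0]]]'
python3 -c "
from h import *
go(.4396,.3389,.0275,-.254)"
```

```text
clock: 7.25
tool_pos: [0.4408, 0.3395, 0.0431]
eef_rot: [0.992, -0.127, 0.001, -0.001]
contact_force: [0.6, -0.3, -4.6]
opening: 0.128
finger_force: 40.0
turn [-0.0026 -0.0009 -0.0007] deg -0.0 shift mm [-1.   0.8 15.6] rows>= 1 1 t 7.25 q7 -2.62 cur [0.4408 0.3395 0.0431] yaw -0.255 F [ 0.6 -0.3 -4.6] op 0.0113
```

```bash
python3 -m jog '[[[0,0,0.006,0,0,0],[0,0,0.006,0,0,0],[0,0,0.004,0,0,0],[0,0,0,0,0,0],[0,0,0,0,0,0]]]'
python3 -c "
from h import *
go(.4396,.3389,.026,-.254)"
```

```text
clock: 7.88
tool_pos: [0.44, 0.3391, 0.0259]
eef_rot: [0.992, -0.127, -0.0, -0.0]
contact_force: [-0.8, 0.1, -4.1]
opening: 0.127
finger_force: 40.0
turn [-0.0009  0.0002 -0.0002] deg -0.0 shift mm [-0.3  0.3 -0.1] rows>= 1 1 t 7.88 q7 -2.62 cur [0.44   0.3391 0.0259] yaw -0.254 F [-0.8  0.1 -4.1] op 0.0112
```

```bash
python3 -m jog '[[[0,0,0.001,0,0,0],[0,0,0.001,0,0,0],[0,0,0,0,0,0]]]'; python3 -m jog '[[[0,0,0,0,0,0],[0,0,0,0,0,0],[0,0,0,0,0,0],[0,0,0,0,0,0]]]' 0.06
python3 -c "
from h import *
go(.52,.0,.30,-.1)"
```

```text
clock: 8.25
tool_pos: [0.4401, 0.3392, 0.0257]
eef_rot: [0.992, -0.127, 0.0, -0.001]
contact_force: [-1.7, -2.1, 11.3]
opening: 0.127
finger_force: 40.0
clock: 8.75
tool_pos: [0.4401, 0.3392, 0.0239]
eef_rot: [0.992, -0.127, -0.0, -0.0]
contact_force: [-0.4, -0.2, -0.3]
opening: 0.559
finger_force: 0.0
turn [-9.000e-04  1.000e-04 -1.542e-01] deg -8.8 shift mm [ 113.4  329.5 -276.1] rows>= 8 1 t 8.75 q7 -2.62 cur [0.4401 0.3392 0.0239] yaw -0.254 F [-0.4 -0.2 -0.3] op 0.0492
```

```bash
python3 -m jog '[[[0,0,-0.05,0,0,0],[0,0,-0.06,0,0,0],[0,0,-0.06,0,0,-0.154],[0,0,-0.055,0,0,0],[0.02,0.055,-0.02,0,0,0],[0.02,0.055,-0.02,0,0,0],[0.02,0.055,-0.02,0,0,0],[0.02,0.055,-0.02,0,0,0],[0.02,0.055,-0.01,0,0,0],[0.005,0.055,-0.01,0,0,0],[0,0.055,0,0,0,0],[0,0.05,0,0,0,0]]]' 0.088
python3 -m jog '[[[0,0,0,0,0,0],[0,0,0,0,0,0],[0,0,0,0,0,0]]]'
python3 - <<'E'
from h import *
go(.50,-.10,.35,-.1)
d=shot("wrist","w2"); cv2.imwrite("pics/w2b.png",cv2.resize(d["frame"],(800,600),interpolation=cv2.INTER_CUBIC)[:,:,::-1])
E
```

```text
clock: 10.25
tool_pos: [0.5004, -0.1067, 0.3486]
eef_rot: [0.999, -0.051, 0.0, -0.0]
contact_force: [0.5, 0.4, -0.0]
opening: 0.997
finger_force: 0.0
clock: 10.62
tool_pos: [0.5012, -0.1027, 0.3486]
eef_rot: [0.999, -0.049, -0.0, -0.001]
contact_force: [0.3, 0.1, 0.4]
opening: 0.999
finger_force: 0.0
turn [-0.0018  0.0001  0.0028] deg 0.2 shift mm [-1.5 -2.6 -1.4] rows>= 1 1 t 10.62 q7 -1.6 cur [ 0.5012 -0.1027  0.3486] yaw -0.097 F [0.3 0.1 0.4] op 0.088
```

View pics/w2b.png

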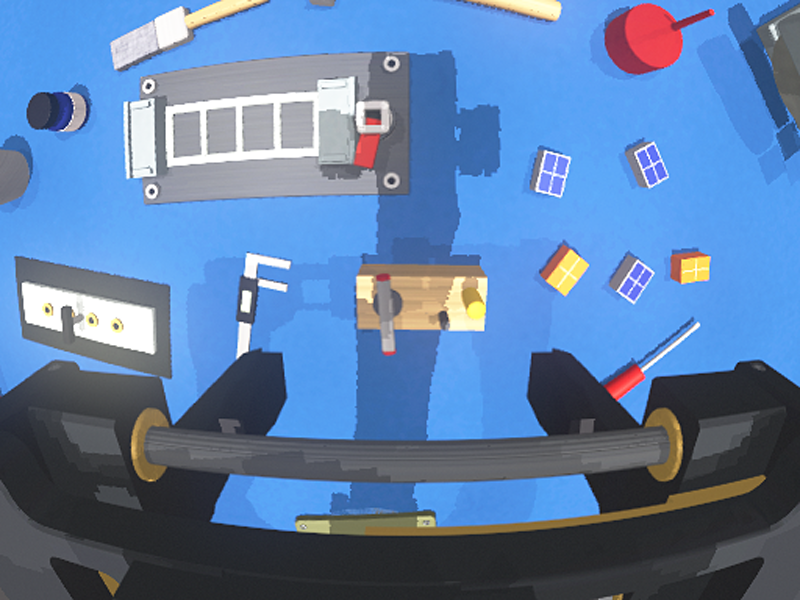

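```bash
cat >> h.py <<'E'
def blanks(d,z=.026,roi=None,dbg=None):
    """blue-topped blanks: list of centre(x,y), yaw of long axis, size mm"""
    f=d["frame"]; h=cv2.cvtColor(f,cv2.COLOR_RGB2HSV).astype(int); b=((h[:,:,0]>112)&(h[:,:,0]<130)&(h[:,:,1]>90)&(h[:,:,2]>60)).astype(np.uint8)
    b=cv2.morphologyEx(b,cv2.MORPH_CLOSE,np.ones((5,5)))
    n,l,st,_=cv2.connectedComponentsWithStats(b); out=[]
    for i in range(1,n):
        if st[i,4]<60: continue
        v,u=np.nonzero(l==i); P=hit(d,np.c_[u,v],z)
        if not(.3<P[:,0].mean()<.75 and -.55<P[:,1].mean()<.3): continue
        (c,wh,a)=cv2.minAreaRect((P[:,:2]*1000).astype(np.float32)); a=np.radians(a)
        if wh[0]<wh[1]: wh=wh[::-1]; a+=np.pi/2
        out.append((np.round(np.array(c)/1000,4).tolist(),round((a+np.pi/2)%np.pi-np.pi/2,3),np.round(wh,1).tolist()))
    return out
E
python3 - <<'E'
from h import *
d=load("w2"); [print(b) for b in blanks(d)]
J=np.array([.628,.0615]); r=rectify(d,J,-.1,.022,260,420,.0005)   # image x = jig x, image y down = jig -y
r2=rectify(d,[.5,-.32],0,.026,400,400,.0008)[:, :]
cv2.imwrite("pics/n2.png",np.hstack([cv2.resize(r,(260,420)),cv2.resize(r2,(420,420))])[:,:,::-1])
E
```

```text
([0.706, 0.3008], np.float64(-0.105), [48.9, 44.9])
([0.5545, -0.3764], np.float64(0.423), [38.9, 25.0])
([0.5477, -0.2579], np.float64(-0.301), [38.6, 25.1])
([0.4229, -0.3562], np.float64(-0.642), [38.2, 24.4])
([0.3074, 0.1016], np.float64(0.054), [63.3, 40.7])
```

View pics/n2.png

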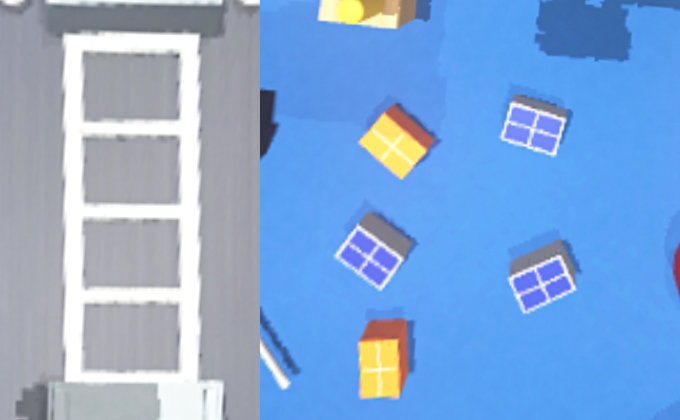

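```bash
python3 -c "
from h import *
d=load('w2'); print('oiler',hit(d,[643/1.5625,40/1.5625],.09), hit(d,[[605/1.5625,45/1.5625],[683/1.5625,35/1.5625]],.09),'bar',hit(d,np.array([[68,308],[68,340]])/1.5625,.052))
go(.5477,-.2579,.10,1.27)"
```

```text
oiler [[ 0.67777827 -0.34157276  0.09      ]] [[ 0.67010645 -0.29993136  0.09      ]
 [ 0.68751095 -0.38985096  0.09      ]] bar [[0.46334688 0.32121792 0.052     ]
 [0.42162714 0.33832727 0.052     ]]
turn [-1.4000e-03 -1.0000e-03 -1.3673e+00] deg -78.3 shift mm [-134.3   90.4  248.6] rows>= 5 8 t 10.68 q7 -1.6 cur [ 0.5012 -0.1028  0.3486] yaw -0.097 F [-0.1  0.5 -0.1] op 0.0878
```

```bash
python3 -c "
from h import *
go(.5545,-.3764,.09,.423)"
```

```text
turn [-1.600e-03 -3.000e-04 -5.203e-01] deg -29.8 shift mm [-63.7 271.3 258.6] rows>= 7 3 t 10.68 q7 -1.6 cur [ 0.5012 -0.1028  0.3486] yaw -0.097 F [-0.1  0.5 -0.1] op 0.0878
```

```bash
python3 -m jog '[[[0,0,0.01,-0.0016,0,-0.1733],[0,0,0.01,0,0,-0.1735],[0,0,0.01,0,0,-0.1735],[-0.0107,0.045,0.02,0,0,0],[-0.0106,0.0453,0.02,0,0,0],[-0.0106,0.0452,0.03,0,0,0],[-0.0106,0.0453,0.03,0,0,0],[-0.0106,0.0452,0.03,0,0,0],[-0.0106,0.0453,0.03,0,0,0],[0,0,0.03,0,0,0],[0,0,0.0386,0,0,0],[0,0,0,0,0,0]]]' 0.06
python3 -m jog '[[[0,0,0,0,0,0],[0,0,0,0,0,0]]]'
python3 - <<'E'
from h import *
go(.5545,-.3764,.008,.423)
d=shot("wrist","w3"); [print(b) for b in blanks(d)]
E
```

```text
clock: 12.18
tool_pos: [0.552, -0.3759, 0.0872]
eef_rot: [0.978, 0.209, -0.002, -0.002]
contact_force: [0.5, -0.4, 0.0]
opening: 0.684
finger_force: 0.0
clock: 12.42
tool_pos: [0.5549, -0.3787, 0.0923]
eef_rot: [0.978, 0.209, 0.001, 0.002]
contact_force: [0.4, -0.4, -0.9]
opening: 0.681
finger_force: 0.0
turn [ 0.0035 -0.0019 -0.0024] deg -0.1 shift mm [ 0.6 -2.3 84.3] rows>= 2 1 t 12.43 q7 -0.8 cur [ 0.5549 -0.3787  0.0923] yaw 0.421 F [ 0.4 -0.4 -0.9] op 0.06
([0.5509, -0.1291], np.float64(-0.595), [17.6, 9.5])
([0.5477, -0.2584], np.float64(-0.303), [39.5, 25.4])
([0.5547, -0.3763], np.float64(0.42), [39.2, 25.3])
([0.4895, -0.3458], np.float64(0.305), [52.3, 24.8])
([0.5421, -0.4466], np.float64(0.995), [42.9, 38.1])
([0.561, -0.4989], np.float64(-1.128), [20.1, 8.0])
([0.4222, -0.3581], np.float64(-0.621), [38.6, 20.9])
```

```bash
python3 -m jog '[[[0.0005,-0.0023,0.028,0.0035,-0.002,-0.002],[0,0,0.03,0,0,0],[0,0,0.02,0,0,0],[0,0,0.0065,0,0,0],[0,0,0,0,0,0],[0,0,0,0,0,0]]]'
python3 -m jog '[[[0,0,0,0,0,0],[0,0,0,0,0,0],[0,0,0,0,0,0],[0,0,0,0,0,0],[0,0,0,0,0,0],[0,0,0,0,0,0]]]' 0 30
python3 -c "
from h import *
go(.5545,-.3764,.008,.423)"
```

```text
clock: 13.22
tool_pos: [0.5536, -0.3765, 0.0068]
eef_rot: [0.978, 0.209, -0.001, -0.0]
contact_force: [0.1, -0.4, -0.0]
opening: 0.683
finger_force: 0.0
clock: 13.98
tool_pos: [0.5531, -0.3763, 0.0059]
eef_rot: [0.978, 0.209, -0.001, -0.001]
contact_force: [0.9, -1.6, 1.8]
opening: 0.333
finger_force: 30.0
turn [-0.0021  0.0019 -0.001 ] deg -0.1 shift mm [ 1.3  0.7 -2.1] rows>= 1 1 t 13.97 q7 -0.82 cur [ 0.5531 -0.3763  0.0059] yaw 0.422 F [ 0.9 -1.6  1.8] op 0.0293
```

```bash
python3 -m jog '[[[0,0,-0.03,0,0,0],[0,0,-0.04,0,0,0],[0,0,-0.04,0,0,0.13],[0,0,-0.03,0,0,0.13],[0,0,-0.0,0,0,0.13],[0,0,0,0,0,0.132],[0,0,0,0,0,0],[0,0,0,0,0,0]]]'
python3 -c "
from h import *
go(.6296,.0817,.045,-.1)"
```

```text
clock: 14.98
tool_pos: [0.5529, -0.3758, 0.1451]
eef_rot: [0.999, -0.049, -0.002, -0.001]
contact_force: [-0.8, 0.4, -3.2]
opening: 0.337
finger_force: 30.0
turn [-0.0021  0.0045  0.0025] deg 0.1 shift mm [  30.6 -462.8  100.1] rows>= 8 1 t 14.97 q7 -1.17 cur [ 0.5529 -0.3758  0.1451] yaw -0.097 F [-0.8  0.4 -3.2] op 0.0297
```

```bash
python3 -m jog '[[[0.002,-0.0228,0,-0.002,0.0045,0.0025],[0.003,-0.05,0,0,0,0],[0.003,-0.05,0,0,0,0],[0.003,-0.05,0,0,0,0],[0.003,-0.05,0,0,0,0],[0.003,-0.05,0,0,0,0],[0.003,-0.05,0,0,0,0],[0.003,-0.05,0,0,0,0],[0.003,-0.05,0,0,0,0],[0.0036,-0.03,0.02,0,0,0],[0.001,-0.01,0.04,0,0,0],[0,0,0.025,0,0,0]]]'
python3 -m jog '[[[0,0,0,0,0,0],[0,0,0,0,0,0]]]'
python3 - <<'E'
from h import *
go(.6296,.0817,.030,-.1)
d=shot("wrist","w4")
cv2.imwrite("pics/w4b.png",cv2.resize(d["frame"],(800,600),interpolation=cv2.INTER_CUBIC)[:,:,::-1])
E
```

```text
clock: 16.48
tool_pos: [0.6292, 0.0855, 0.0588]
eef_rot: [0.999, -0.049, -0.001, -0.001]
contact_force: [0.3, -0.7, -2.4]
opening: 0.336
finger_force: 30.0
clock: 16.73
tool_pos: [0.6315, 0.0818, 0.0616]
eef_rot: [0.999, -0.051, 0.001, -0.0]
contact_force: [0.1, -0.1, -1.1]
opening: 0.336
finger_force: 30.0
turn [-0.0002 -0.0025 -0.0018] deg -0.1 shift mm [-1.8  0.2 31.6] rows>= 1 1 t 16.73 q7 -1.81 cur [0.6315 0.0818 0.0616] yaw -0.102 F [ 0.1 -0.1 -1.1] op 0.0296
```

View pics/w4b.png

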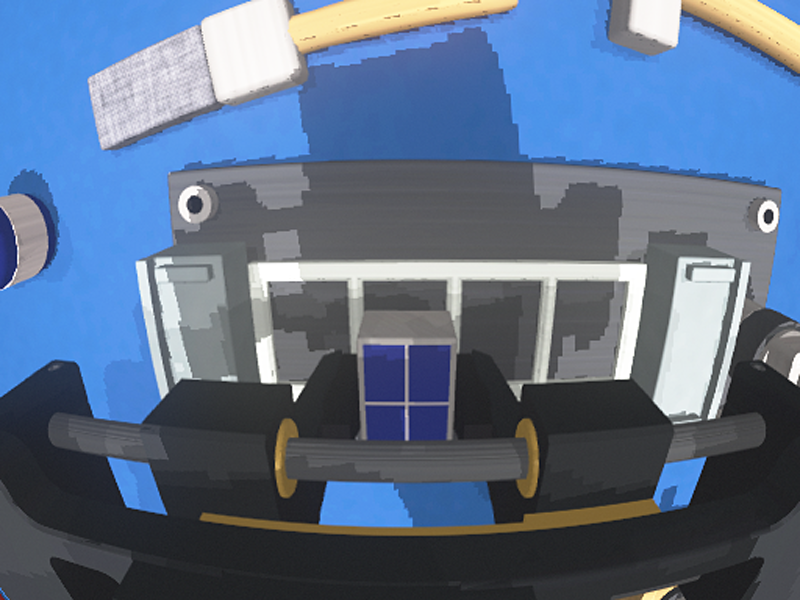

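```bash
python3 - <<'E'
from h import *
d=load("w4"); k=1/1.5625; J=np.array([.6288,.0607]); c,s=np.cos(-.1),np.sin(-.1)
def L(pts,z):
    P=hit(d,np.array(pts)*k,z)[:,:2]-J; return np.round(1000*np.c_[P@[c,s],P@[-s,c]],1).tolist()
print("dividers top (jig mm)",L([(354,300),(454.5,300),(547,300)],.022),"nest outer corners",L([(247,263),(646,264)],.022))
print("pocket far edge",L([(312,281),(403,281),(500,281)],.022))
print("blank top far corners",L([(360,343),(455,343)],.0816))
r=rectify(d,J,-.1,.022,200,400,.0005); cv2.imwrite("pics/r4.png",r[:,:,::-1])
E
```

```text
dividers top (jig mm) [[16.4, 43.2], [16.3, 1.0], [16.1, -39.4]] nest outer corners [[32.9, 89.0], [32.7, -86.4]]
pocket far edge [[24.7, 60.7], [24.6, 22.6], [24.5, -18.0]]
blank top far corners [[22.0, 34.9], [21.9, 6.9]]
```

```bash
python3 -m jog '[[[0,-0.0012,0.01,0,0,0],[0,0,0.01,0,0,0],[0,0,0.008,0,0,0],[0,0,0.006,0,0,0],[0,0,0,0,0,0],[0,0,0,0,0,0]]]'
python3 -c "
from h import *
go(.6308,.083,.024,-.1)"
```

```text
clock: 17.52
tool_pos: [0.6315, 0.0822, 0.0267]
eef_rot: [0.999, -0.051, 0.001, 0.0]
contact_force: [0.6, -0.5, -3.2]
opening: 0.337
finger_force: 30.0
turn [ 0.0005 -0.0016 -0.0024] deg -0.1 shift mm [-0.7 -0.8  2.7] rows>= 1 1 t 17.52 q7 -1.81 cur [0.6315 0.0822 0.0267] yaw -0.102 F [ 0.6 -0.5 -3.2] op 0.0297
```

```bash
python3 -m jog '[[[0,-0.0005,0.0015,0,0,0],[0,0,0.0015,0,0,0],[0,0,0,0,0,0]]]'; python3 -m jog '[[[0,0,0,0,0,0],[0,0,0,0,0,0],[0,0,-0.001,0,0,0],[0,0,-0.03,0,0,0],[0,0,-0.05,0,0,0],[0,0,-0.05,0,0,0],[0,0,-0.05,0,0,0]]]' 0.042
python3 -c "
from h import *
d=shot('wrist','w5');  [print(b) for b in blanks(d,.042)]
go(.5477,-.2579,.09,1.27)"
```

```text
clock: 17.9
tool_pos: [0.6312, 0.0827, 0.0234]
eef_rot: [0.999, -0.051, 0.001, 0.0]
contact_force: [-2.0, 0.0, -2.6]
opening: 0.34
finger_force: 30.0
clock: 18.77
tool_pos: [0.6309, 0.0828, 0.2063]
eef_rot: [0.999, -0.051, 0.001, 0.0]
contact_force: [1.0, -0.2, 0.6]
opening: 0.473
finger_force: 0.0
([0.7024, 0.2832], np.float64(0.034), [46.5, 34.1])
([0.633, 0.0825], np.float64(-0.103), [38.5, 23.9])
([0.5556, -0.2413], np.float64(-0.304), [37.3, 24.0])
turn [ 0.0069 -0.0128 -1.3728] deg -78.7 shift mm [-351.6   17.6  123.5] rows>= 6 8 t 18.82 q7 -1.82 cur [0.635  0.0831 0.2135] yaw -0.103 F [ 1.5 -0.2  3.6] op 0.0418
```

```bash
python3 -m jog '[[[0,0,0,0,0,-0.1716],[0,0,0,0,0,-0.1716],[0,0,0,0,0,-0.1716],[0,0,0,0,0,-0.1716],[0,0,0,0,0,-0.1716],[0,0,0,0,0,-0.1716],[0,0,0,0,0,-0.1716],[0,0,0,0,0,-0.1716],[0,0,0,0,0,0],[0,0,0,0,0,0]]]' 0.075
python3 -c "
from h import *
go(.5477,-.2582,.09,1.27)"
```

```text
clock: 20.08
tool_pos: [0.6311, 0.0826, 0.2045]
eef_rot: [0.806, 0.592, 0.0, 0.001]
contact_force: [0.3, 0.9, -0.1]
opening: 0.856
finger_force: 0.0
turn [ 0.0013  0.0005 -0.0026] deg -0.2 shift mm [-350.2   21.4  114.5] rows>= 6 1 t 20.07 q7 -0.76 cur [0.6311 0.0826 0.2045] yaw 1.267 F [ 0.3  0.9 -0.1] op 0.0754
```

```bash
python3 -m jog '[[[-0.05,0.003,0.01,0.001,0,-0.003],[-0.05,0.003,0.01,0,0,0],[-0.05,0.003,0.01,0,0,0],[-0.05,0.003,0.01,0,0,0],[-0.05,0.003,0.02,0,0,0],[-0.05,0.003,0.02,0,0,0],[-0.05,0.0034,0.0345,0,0,0],[0,0,0,0,0,0],[0,0,0,0,0,0],[0,0,0,0,0,0]]]'
python3 -c "
from h import *
d=shot('wrist','w6');  [print(b) for b in blanks(d)]
go(.5477,-.2582,.009,1.27)"
```

```text
clock: 21.32
tool_pos: [0.5503, -0.2562, 0.091]
eef_rot: [0.803, 0.595, 0.001, 0.001]
contact_force: [0.7, -0.4, 0.3]
opening: 0.851
finger_force: 0.0
([0.5476, -0.258], np.float64(-0.296), [39.5, 25.0])
([0.4246, -0.3576], np.float64(-0.639), [34.6, 25.6])
turn [ 0.0019 -0.0006  0.0056] deg 0.3 shift mm [-2.5 -1.8 82. ] rows>= 2 1 t 21.38 q7 -0.33 cur [ 0.5502 -0.2564  0.091 ] yaw 1.276 F [ 0.1 -0.8  0.5] op 0.0748
```

```bash
python3 -m jog '[[[-0.0025,-0.0018,0.028,0.002,0,0.005],[0,0,0.03,0,0,0],[0,0,0.018,0,0,0],[0,0,0.006,0,0,0],[0,0,0,0,0,0],[0,0,0,0,0,0]]]'
python3 -m jog '[[[0,0,0,0,0,0],[0,0,0,0,0,0],[0,0,0,0,0,0],[0,0,0,0,0,0],[0,0,0,0,0,0],[0,0,0,0,0,0]]]' 0 30
python3 -c "
from h import *
go(.5477,-.2580,.009,1.27)"
```

```text
clock: 22.12
tool_pos: [0.5471, -0.2602, 0.0091]
eef_rot: [0.806, 0.592, -0.0, 0.0]
contact_force: [0.5, -0.1, 0.3]
opening: 0.852
finger_force: 0.0
clock: 22.88
tool_pos: [0.5466, -0.2601, 0.0083]
eef_rot: [0.806, 0.593, -0.001, -0.0]
contact_force: [0.1, -0.1, 1.3]
opening: 0.496
finger_force: 30.0
turn [-0.0012  0.0004 -0.0016] deg -0.1 shift mm [ 2.4  0.5 -0.7] rows>= 1 1 t 22.88 q7 -0.38 cur [ 0.5466 -0.2601  0.0083] yaw 1.268 F [ 0.1 -0.1  1.3] op 0.0437
```

```bash
python3 -m jog '[[[0,0,-0.03,0,0,0],[0,0,-0.045,0,0,0],[0,0,-0.045,0,0,-0.1],[0,0,-0.02,0,0,-0.103],[0,0,0,0,0,0],[0,0,0,0,0,0]]]'
python3 -c "
from h import *
go(.6350,.1222,.055,1.471)"
```

```text
clock: 23.62
tool_pos: [0.5454, -0.2598, 0.1467]
eef_rot: [0.742, 0.67, -0.001, -0.002]
contact_force: [-0.2, 0.5, -2.6]
opening: 0.5
finger_force: 30.0
turn [-0.0045 -0.0005 -0.0013] deg -0.1 shift mm [389.1  51.1  91.7] rows>= 7 1 t 23.62 q7 -0.14 cur [ 0.5454 -0.2598  0.1467] yaw 1.47 F [-0.2  0.5 -2.6] op 0.0441
```

```bash
python3 -m jog '[[[0.019,0.003,0,-0.0045,0,-0.001],[0.05,0.006,0,0,0,0],[0.05,0.006,0,0,0,0],[0.05,0.006,0,0,0,0],[0.05,0.006,0,0,0,0],[0.05,0.006,0,0,0,0],[0.05,0.006,0,0,0,0],[0.04,0.006,0.01,0,0,0],[0.02,0.004,0.03,0,0,0],[0.01,0.0021,0.04,0,0,0],[0,0,0,0,0,0],[0,0,0,0,0,0]]]'
python3 -m jog '[[[0,0,0,0,0,0],[0,0,0,0,0,0]]]'
python3 - <<'E'
from h import *
go(.6350,.1222,.025,1.471)
d=shot("wrist","w7")
cv2.imwrite("pics/w7b.png",cv2.resize(d["frame"],(800,600),interpolation=cv2.INTER_CUBIC)[:,:,::-1])
E
```

```text
clock: 25.12
tool_pos: [0.6358, 0.1224, 0.0688]
eef_rot: [0.741, 0.672, 0.001, 0.001]
contact_force: [-0.2, 0.5, -0.8]
opening: 0.495
finger_force: 30.0
clock: 25.38
tool_pos: [0.6366, 0.1216, 0.0696]
eef_rot: [0.741, 0.671, 0.002, 0.002]
contact_force: [0.4, 0.3, -2.6]
opening: 0.492
finger_force: 30.0
turn [ 0.0048 -0.0005  0.0004] deg 0.0 shift mm [ 0.4 -1.7 44.6] rows>= 1 1 t 25.38 q7 -0.72 cur [0.6366 0.1216 0.0696] yaw 1.471 F [ 0.4  0.3 -2.6] op 0.0433
```

View pics/w7b.png

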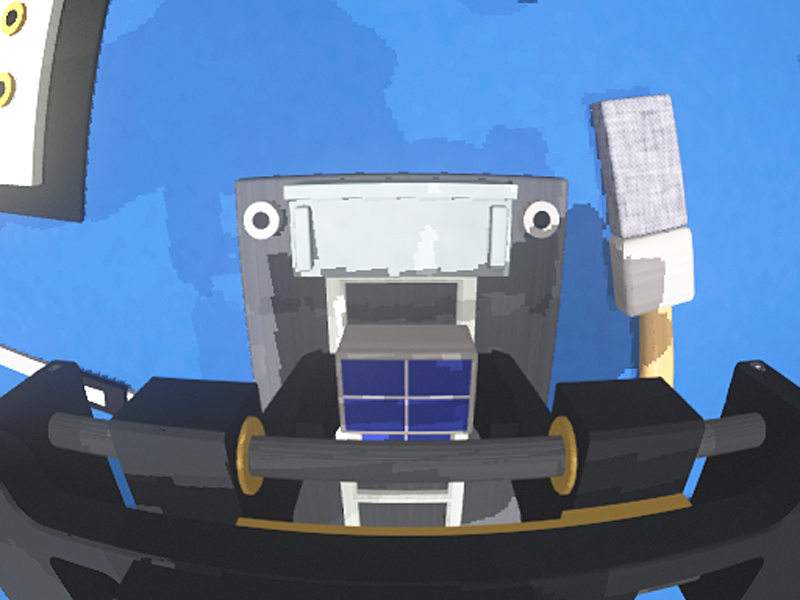

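```bash
cat >> h.py <<'E'
def L(d,pts,z,J=(.6289,.0619),k=1/1.5625,yaw=-.1):
    c,s=np.cos(yaw),np.sin(yaw); P=hit(d,np.array(pts)*k,z)[:,:2]-np.array(J); return np.round(1000*np.c_[P@[c,s],P@[-s,c]],1).tolist()
E
python3 - <<'E'
from h import *
d=load("w7")
print("nest outer",L(d,[(329,300),(476,300)],.022),"pocket inner",L(d,[(345,300),(459,300)],.022),"pocket far",L(d,[(400,283)],.022))
print("blank far top",L(d,[(340,358),(474,358)],.0873), "prev blank far top",L(d,[(340,432),(468,432)],.042),"rest upstands",L(d,[(285,190),(517,190)],.051))
E
```

```text
nest outer [[-32.2, 73.5], [32.5, 73.4]] pocket inner [[-25.0, 73.5], [25.0, 73.4]] pocket far [[-0.9, 81.2]]
blank far top [[-18.7, 75.9], [22.1, 75.8]] prev blank far top [[-27.8, 18.0], [29.3, 17.8]] rest upstands [[-41.8, 124.2], [41.4, 124.0]]
```

```bash
python3 -m jog '[[[0.0012,-0.0017,0.015,0.0045,0,0],[0,0,0.015,0,0,0],[0,0,0.007,0,0,0],[0,0,0.004,0,0,0],[0,0,0.002,0,0,0],[0,0,0,0,0,0]]]'
python3 -c "
from h import *
go(.6353,.1234,.025,1.471)"
```

```text
clock: 26.18
tool_pos: [0.6344, 0.1235, 0.0254]
eef_rot: [0.741, 0.671, -0.0, -0.001]
contact_force: [0.8, 0.3, -3.1]
opening: 0.498
finger_force: 30.0
turn [-0.0015 -0.0001  0.0014] deg 0.1 shift mm [-0.   0.9  0.4] rows>= 1 1 t 26.18 q7 -0.74 cur [0.6344 0.1235 0.0254] yaw 1.472 F [ 0.8  0.3 -3.1] op 0.0439
```

```bash
python3 -m jog '[[[0,0.0005,0.0005,0,0,0],[0,0,0,0,0,0],[0,0,0,0,0,0],[0,0,-0.03,0,0,0],[0,0,-0.05,0,0,0],[0,0,-0.05,0,0,0],[0,0,-0.05,0,0,0.14],[0,0,0,0,0,0.14],[0,0,0,0,0,0.14],[0,0,0,0,0,0.12],[0,0,0,0,0,0],[0,0,0,0,0,0]]]' 0.06
python3 -c "
from h import *
d=shot('wrist','w8');  [print(b) for b in blanks(d,.042)]
go(.4232,-.3565,.09,.929)"
```

```text
clock: 27.68
tool_pos: [0.635, 0.1234, 0.2048]
eef_rot: [0.893, 0.45, -0.001, -0.0]
contact_force: [-0.5, 0.4, -0.5]
opening: 0.684
finger_force: 0.0
([0.6982, 0.2818], np.float64(-0.316), [46.1, 24.4])
([0.6349, 0.1258], np.float64(-0.098), [39.1, 25.4])
([0.6327, 0.0828], np.float64(-0.102), [39.0, 25.1])
turn [-0.0017  0.0009  0.0051] deg 0.3 shift mm [-511.2  117.6  114.7] rows>= 9 1 t 27.73 q7 -1.08 cur [0.635  0.1234 0.2047] yaw 0.934 F [-0.3 -0.2  0.1] op 0.0602
```

```bash
python3 -m jog '[[[-0.055,0.0125,0.01,-0.0017,0,0.005],[-0.057,0.013,0.01,0,0,0],[-0.057,0.013,0.01,0,0,0],[-0.057,0.013,0.01,0,0,0],[-0.057,0.013,0.01,0,0,0],[-0.057,0.013,0.01,0,0,0],[-0.057,0.013,0.01,0,0,0],[-0.057,0.013,0.01,0,0,0],[-0.057,0.014,0.02,0,0,0],[0,0,0.015,0,0,0],[0,0,0,0,0,0],[0,0,0,0,0,0]]]' 0.075
python3 -c "
from h import *
d=shot('wrist','w9');  [print(b) for b in blanks(d)]
go(.4232,-.3565,.009,.929)"
```

```text
clock: 29.22
tool_pos: [0.4244, -0.3544, 0.0907]
eef_rot: [0.894, 0.449, 0.0, 0.0]
contact_force: [-0.4, -0.5, 0.1]
opening: 0.851
finger_force: 0.0
([0.4388, -0.2783], np.float64(-0.3), [68.2, 52.9])
([0.4228, -0.3562], np.float64(-0.641), [39.5, 25.0])
([0.3283, -0.35], np.float64(0.148), [83.0, 39.5])
turn [ 0.0013 -0.0004  0.0019] deg 0.1 shift mm [-2.3  0.2 81.9] rows>= 2 1 t 29.27 q7 -0.43 cur [ 0.4244 -0.3546  0.0909] yaw 0.931 F [ 0.4 -0.  -0.4] op 0.0749
```

```bash
python3 -m jog '[[[-0.0022,0,0.028,0.001,0,0.002],[0,0,0.03,0,0,0],[0,0,0.018,0,0,0],[0,0,0.006,0,0,0],[0,0,0,0,0,0],[0,0,0,0,0,0]]]'
python3 -m jog '[[[0,0,0,0,0,0],[0,0,0,0,0,0],[0,0,0,0,0,0],[0,0,0,0,0,0],[0,0,0,0,0,0],[0,0,0,0,0,0]]]' 0 30
python3 -c "
from h import *
go(.4228,-.3562,.009,.929)"
```

```text
clock: 30.02
tool_pos: [0.4219, -0.3583, 0.0091]
eef_rot: [0.895, 0.446, -0.0, 0.001]
contact_force: [-0.4, 0.9, 0.5]
opening: 0.851
finger_force: 0.0
clock: 30.78
tool_pos: [0.4214, -0.3581, 0.0084]
eef_rot: [0.895, 0.446, -0.001, -0.0]
contact_force: [-0.5, -0.2, 2.3]
opening: 0.499
finger_force: 30.0
turn [-0.0005  0.001  -0.0036] deg -0.2 shift mm [ 2.3 -0.  -0.6] rows>= 1 1 t 30.77 q7 -0.48 cur [ 0.4214 -0.3581  0.0084] yaw 0.925 F [-0.5 -0.2  2.3] op 0.044
```

```bash
python3 -m jog '[[[0,0,-0.03,0,0,0],[0,0,-0.045,0,0,0],[0,0,-0.045,0,0,-0.13],[0,0,-0.03,0,0,-0.14],[0,0,0,0,0,-0.14],[0,0,0,0,0,-0.136],[0,0,0,0,0,0],[0,0,0,0,0,0]]]'
python3 -c "
from h import *
go(.6266,.0387,.06,1.471)"
```

```text
clock: 31.78
tool_pos: [0.4211, -0.3578, 0.1577]
eef_rot: [0.742, 0.67, -0.001, -0.001]
contact_force: [-1.0, 0.6, -3.7]
opening: 0.498
finger_force: 30.0
turn [-0.0021 -0.0002 -0.0019] deg -0.1 shift mm [415.  165.   97.7] rows>= 8 1 t 31.77 q7 0.01 cur [ 0.4211 -0.3578  0.1577] yaw 1.469 F [-1.   0.6 -3.7] op 0.0438
```

```bash
python3 -m jog '[[[0.025,0.01,0,-0.002,0,-0.002],[0.05,0.02,0,0,0,0],[0.05,0.02,0,0,0,0],[0.05,0.02,0,0,0,0],[0.05,0.02,0,0,0,0],[0.05,0.02,0,0,0,0],[0.05,0.02,0,0,0,0],[0.045,0.018,0,0,0,0],[0.03,0.01,0.02,0,0,0],[0.015,0.007,0.04,0,0,0],[0,0,0.03,0,0,0],[0,0,0,0,0,0]]]'
python3 -m jog '[[[0,0,0,0,0,0],[0,0,0,0,0,0]]]'
python3 - <<'E'
from h import *
go(.6266,.0387,.025,1.471); go(.6266,.0387,.025,1.471)
E
```

```text
clock: 33.28
tool_pos: [0.6239, 0.0387, 0.0656]
eef_rot: [0.741, 0.672, -0.003, -0.001]
contact_force: [-0.5, 0.4, -3.6]
opening: 0.5
finger_force: 30.0
clock: 33.52
tool_pos: [0.6273, 0.0388, 0.0698]
eef_rot: [0.741, 0.671, 0.001, 0.001]
contact_force: [0.2, 0.5, -2.1]
opening: 0.497
finger_force: 30.0
turn [ 0.0037 -0.0002  0.0015] deg 0.1 shift mm [-0.2 -0.7 44.8] rows>= 1 1 t 33.52 q7 -0.67 cur [0.6273 0.0388 0.0698] yaw 1.472 F [ 0.2  0.5 -2.1] op 0.0438
turn [ 0.0037 -0.0002  0.0015] deg 0.1 shift mm [-0.2 -0.7 44.8] rows>= 1 1 t 33.52 q7 -0.67 cur [0.6273 0.0388 0.0698] yaw 1.472 F [ 0.2  0.5 -2.1] op 0.0438
```

```bash
python3 -m jog '[[[0,-0.0005,0.015,0.0035,0,0],[0,0,0.015,0,0,0],[0,0,0.007,0,0,0],[0,0,0.004,0,0,0],[0,0,0.002,0,0,0],[0,0,0,0,0,0]]]'
python3 -c "
from h import *
go(.6266,.0387,.025,1.471)"
```

```text
clock: 34.28
tool_pos: [0.6258, 0.0391, 0.0253]
eef_rot: [0.741, 0.672, -0.001, -0.001]
contact_force: [-0.3, -0.1, -3.2]
opening: 0.497
finger_force: 30.0
turn [-0.0024  0.0003  0.0024] deg 0.1 shift mm [-0.3  0.8  0.3] rows>= 1 1 t 34.27 q7 -0.7 cur [0.6258 0.0391 0.0253] yaw 1.473 F [-0.3 -0.1 -3.2] op 0.0438
```

```bash
python3 -m jog '[[[0,0.0005,0.0005,0,0,0],[0,0,0,0,0,0],[0,0,0,0,0,0],[0,0,-0.03,0,0,0],[0,0,-0.05,0,0,0],[0,0,-0.05,0,0,0],[0,0,-0.05,0,0,0],[-0.05,0,-0.05,0,0,0],[-0.05,0,-0.02,0,0,0],[0,0,0,0,0,0],[0,0,0,0,0,0]]]' 0.06
python3 - <<'E'
from h import *
d=shot('wrist','w10');  [print(b) for b in blanks(d,.042)]
go(.4401,.3392,.12,2.888)
for b in blanks(d,.042): print(L(d,proj(d,[b[0]+[.042]])*1.5625,.042))
cv2.imwrite("pics/w10b.png",cv2.resize(d["frame"],(800,600),interpolation=cv2.INTER_CUBIC)[:,:,::-1])
E
```

```text
clock: 35.65
tool_pos: [0.6174, -0.0543, 0.2689]
eef_rot: [0.741, 0.672, -0.001, -0.001]
contact_force: [0.4, -0.1, 0.1]
opening: 0.682
finger_force: 0.0
([0.6351, 0.1259], np.float64(-0.098), [38.3, 23.2])
([0.6333, 0.0824], np.float64(-0.096), [38.0, 24.6])
([0.6255, 0.041], np.float64(-0.098), [38.2, 24.0])
turn [-0.0024 -0.0031 -1.4129] deg -81.0 shift mm [270.  335.5 148.6] rows>= 8 8 t 35.7 q7 -0.4 cur [ 0.6173 -0.0533  0.2686] yaw 1.475 F [-0.   1.5 -0.6] op 0.06
[[-0.2, 64.3]]
[[2.3, 20.8]]
[[-1.3, -21.1]]
```

View pics/w10b.png

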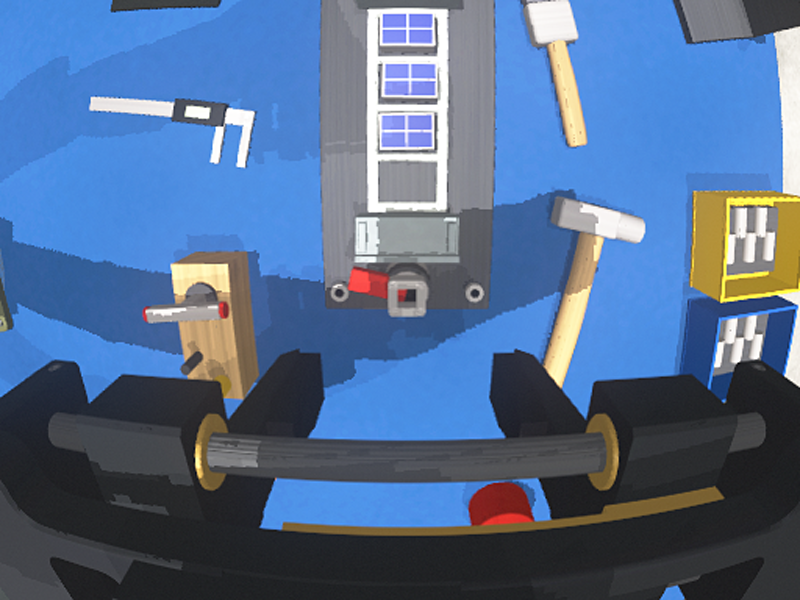

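```bash
python3 -m jog '[[[0,0,0,-0.002,-0.003,-0.1766],[0,0,0,0,0,-0.1766],[0,0,0,0,0,-0.1766],[0,0,0,0,0,-0.1766],[0,0,0,0,0,-0.1766],[0,0,0,0,0,-0.1766],[0,0,0,0,0,-0.1766],[0,0,0,0,0,-0.1766],[0.033,0.041,0,0,0,0],[0.033,0.042,0,0,0,0],[0.034,0.042,0,0,0,0],[0.034,0.042,0.02,0,0,0]]]' 0.06
python3 -m jog '[[[0.034,0.042,0.02,0,0,0],[0.034,0.042,0.02,0,0,0],[0.034,0.042,0.02,0,0,0],[0.034,0.0425,0.02,0,0,0],[0,0,0.03,0,0,0],[0,0,0.018,0,0,0],[0,0,0,0,0,0],[0,0,0,0,0,0]]]'
python3 - <<'E'
from h import *
go(.4401,.3392,.0255,2.888)
d=shot("wrist","w11"); cv2.imwrite("pics/w11b.png",d["frame"][:,:,::-1])
E
```

```text
clock: 37.2
tool_pos: [0.5295, 0.1444, 0.2489]
eef_rot: [0.126, 0.992, -0.0, 0.001]
contact_force: [0.0, 0.6, -0.6]
opening: 0.681
finger_force: 0.0
clock: 38.2
tool_pos: [0.4416, 0.3376, 0.1204]
eef_rot: [0.128, 0.992, -0.001, 0.0]
contact_force: [0.3, -0.6, -0.3]
opening: 0.682
finger_force: 0.0
turn [-0.0024  0.0005 -0.0028] deg -0.2 shift mm [ 1.8  1.2 94.9] rows>= 2 1 t 38.2 q7 -0.18 cur [0.4416 0.3376 0.1204] yaw 2.885 F [ 0.3 -0.6 -0.3] op 0.06
```

```bash
python3 -m jog '[[[0.0018,0.0012,0.03,-0.002,0,-0.003],[0,0,0.03,0,0,0],[0,0,0.025,0,0,0],[0,0,0.009,0,0,0],[0,0,0,0,0,0],[0,0,0,0,0,0]]]'
python3 -m jog '[[[0,0,0,0,0,0],[0,0,0,0,0,0],[0,0,0,0,0,0],[0,0,0,0,0,0],[0,0,0,0,0,0],[0,0,0,0,0,0]]]' 0 40
python3 -c "
from h import *
go(.4401,.3392,.0255,2.888)"
```

```text
clock: 39.0
tool_pos: [0.4402, 0.3397, 0.0269]
eef_rot: [0.126, 0.992, 0.0, 0.001]
contact_force: [0.2, 0.1, -0.7]
opening: 0.681
finger_force: 0.0
clock: 39.75
tool_pos: [0.4396, 0.3391, 0.0258]
eef_rot: [0.126, 0.992, -0.001, -0.0]
contact_force: [0.5, 0.1, -0.9]
opening: 0.13
finger_force: 40.0
turn [-0.0011  0.      0.0011] deg 0.1 shift mm [-0.5  0.2  0.3] rows>= 1 1 t 39.75 q7 -0.33 cur [0.4396 0.3391 0.0258] yaw 2.889 F [ 0.5  0.1 -0.9] op 0.0115
```

```bash
python3 -m jog '[[[0,0,-0.01,0,0,0],[0,0,-0.03,0,0,0],[0,0,-0.04,0,0,0],[0,0,-0.04,0,0,-0.07],[0,0,-0.02,0,0,-0.083],[0,0,0,0,0,0],[0,0,0,0,0,0]]]'
python3 -c "
from h import *
go(.6284,.0620,.10,3.0426)"
```

```text
clock: 40.62
tool_pos: [0.4392, 0.3381, 0.1648]
eef_rot: [0.05, 0.999, -0.002, -0.001]
contact_force: [-0.1, -0.3, -5.0]
opening: 0.125
finger_force: 40.0
turn [-0.0034 -0.0012 -0.0018] deg -0.1 shift mm [-215.6 -256.1   64.8] rows>= 6 1 t 40.62 q7 0.01 cur [0.4392 0.3381 0.1648] yaw 3.041 F [-0.1 -0.3 -5. ] op 0.011
```

```bash
python3 -m jog '[[[-0.0136,-0.0161,0,-0.003,-0.001,-0.002],[-0.025,-0.03,0,0,0,0],[-0.034,-0.04,0,0,0,0],[-0.034,-0.04,0,0,0,0],[-0.034,-0.04,0,0,0,0],[-0.034,-0.04,0,0,0,0],[-0.025,-0.03,0.01,0,0,0],[-0.012,-0.015,0.025,0,0,0],[-0.004,-0.005,0.02,0,0,0],[0,0,0.01,0,0,0],[0,0,0,0,0,0],[0,0,0,0,0,0]]]'
python3 -m jog '[[[0,0,0,0,0,0],[0,0,0,0,0,0]]]'
python3 - <<'E'
from h import *
go(.6284,.0620,.067,3.0426)
d=shot("wrist","w12"); cv2.imwrite("pics/w12b.png",cv2.resize(d["frame"],(800,600),interpolation=cv2.INTER_CUBIC)[:,:,::-1])
E
```

```text
clock: 42.12
tool_pos: [0.6294, 0.0651, 0.1015]
eef_rot: [0.048, 0.999, 0.001, 0.001]
contact_force: [0.4, -0.3, -3.3]
opening: 0.123
finger_force: 40.0
clock: 42.38
tool_pos: [0.6296, 0.0637, 0.1012]
eef_rot: [0.049, 0.999, 0.001, 0.001]
contact_force: [0.0, -0.3, -4.0]
opening: 0.127
finger_force: 40.0
turn [0.0019 0.0019 0.0018] deg 0.1 shift mm [ 1.  -1.8 34.2] rows>= 1 1 t 42.38 q7 0.59 cur [0.6296 0.0637 0.1012] yaw 3.044 F [ 0.  -0.3 -4. ] op 0.0112
```

View pics/w12b.png

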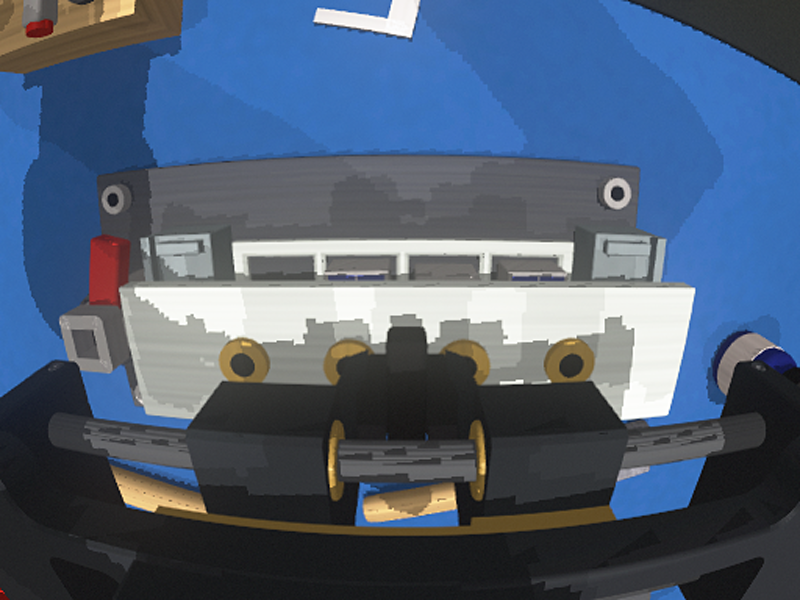

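```bash
python3 - <<'E'
from h import *
d=load("w12")
print("plate corners",L(d,[(122,286),(694,288)],.0892),"upstand out",L(d,[(141,236),(665,238)],.051),"nest",L(d,[(233,241),(573,241)],.022))
E
```

```text
plate corners [[-29.6, -112.8], [-29.2, 118.9]] upstand out [[-43.3, -124.7], [-42.7, 125.1]] nest [[-34.0, -87.0], [-34.2, 87.5]]
```

```bash
python3 -m jog '[[[0.001,-0.002,0.008,0.002,0.002,0.0015],[0,0,0.008,0,0,0],[0,0,0.007,0,0,0],[0,0,0.004,0,0,0],[0,0,0,0,0,0],[0,0,0,0,0,0]]]'
python3 -c "
from h import *
go(.6284,.0620,.067,3.0426)"
```

```text
clock: 43.18
tool_pos: [0.6283, 0.0617, 0.0738]
eef_rot: [0.049, 0.999, 0.0, -0.0]
contact_force: [0.8, -0.4, -4.6]
opening: 0.124
finger_force: 40.0
turn [ 0.0001 -0.0007  0.0001] deg 0.0 shift mm [-0.1  0.3  6.8] rows>= 1 1 t 43.17 q7 0.57 cur [0.6283 0.0617 0.0738] yaw 3.043 F [ 0.8 -0.4 -4.6] op 0.0109
```

```bash
python3 -m jog '[[[0,0,0.002,0,0,0],[0,0,0.002,0,0,0],[0,0,0.0015,0,0,0],[0,0,0.001,0,0,0],[0,0,0.001,0,0,0],[0,0,0,0,0,0]]]'
python3 -c "
from h import *
go(.6284,.0620,.067,3.0426)"
```

```text
clock: 43.92
tool_pos: [0.6281, 0.0616, 0.0668]
eef_rot: [0.049, 0.999, -0.0, -0.0]
contact_force: [-3.2, -0.8, 3.9]
opening: 0.13
finger_force: 40.0
turn [-0.0006 -0.0008  0.0001] deg 0.0 shift mm [-0.3  0.5 -0.2] rows>= 1 1 t 43.92 q7 0.56 cur [0.6281 0.0616 0.0668] yaw 3.043 F [-3.2 -0.8  3.9] op 0.0114
```

```bash
python3 -m jog '[[[0,0,0,0,0,0],[0,0,0,0,0,0],[0,0,0,0,0,0],[0,0,0,0,0,0],[0,0,-0.03,0,0,0],[0,0,-0.05,0,0,0],[0,0,-0.05,0,0,0],[0,0.05,-0.05,0,0,0],[0.025,-0.05,-0.01,0,0,0],[0,0,0,0,0,0]]]' 0.05
python3 -c "
from h import *
go(.56,-.07,.25,3.0426)"
```

```text
clock: 45.18
tool_pos: [0.602, 0.0545, 0.2509]
eef_rot: [0.051, 0.999, -0.002, -0.0]
contact_force: [-1.0, 0.9, -0.4]
opening: 0.564
finger_force: 0.0
turn [-0.0049 -0.0006 -0.0027] deg -0.2 shift mm [  29.5 -128.1    0.9] rows>= 3 1 t 45.17 q7 0.71 cur [0.602  0.0545 0.2509] yaw 3.04 F [-1.   0.9 -0.4] op 0.0497
```

```bash
python3 -m jog '[[[0.01,-0.042,0,-0.004,0,-0.003],[0.01,-0.043,0,0,0,0],[0.0095,-0.043,0,0,0,0],[0,0,0,0,0,0],[0,0,0,0,0,0],[0,0,0,0,0,0]]]'
python3 - <<'E'
from h import *
go(.56,-.07,.25,3.0426)
d=shot("wrist","w13"); a=cv2.resize(d["frame"],(800,600),interpolation=cv2.INTER_CUBIC)
cv2.imwrite("pics/w13b.png",a[:,:,::-1])
s=rectify(d,[.614,-.083],-.1,.084,300,300,.0002); kk=rectify(d,[.433,-.077],0,.096,300,300,.0004)
cv2.imwrite("pics/w13c.png",np.hstack([s,kk])[:,:,::-1])
E
```

```text
clock: 45.92
tool_pos: [0.5616, -0.0644, 0.2502]
eef_rot: [0.047, 0.999, 0.003, -0.0]
contact_force: [-0.3, 0.7, -0.4]
opening: 0.567
finger_force: 0.0
turn [ 0.0051 -0.0005  0.0055] deg 0.3 shift mm [ 1.  -5.7  0.2] rows>= 1 1 t 45.92 q7 0.87 cur [ 0.5616 -0.0644  0.2502] yaw 3.048 F [-0.3  0.7 -0.4] op 0.05
```

View pics/w13b.png

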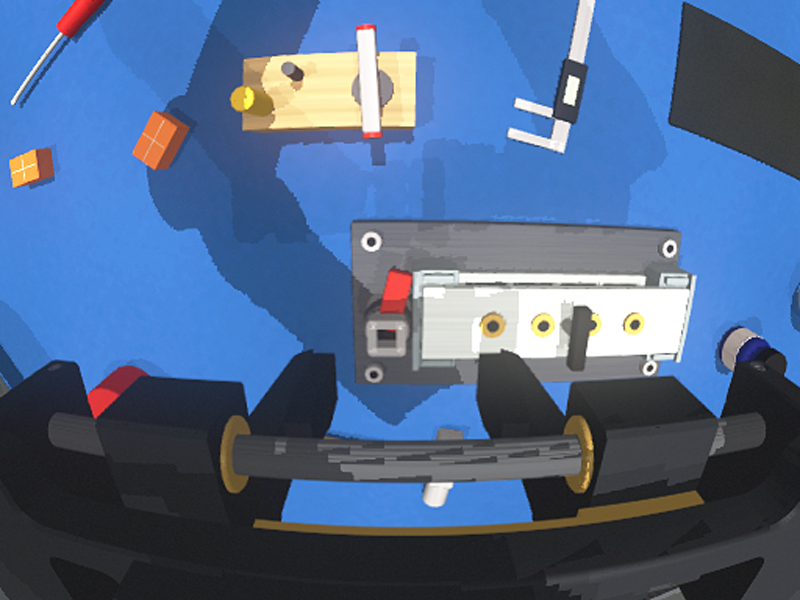

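View pics/w13c.png

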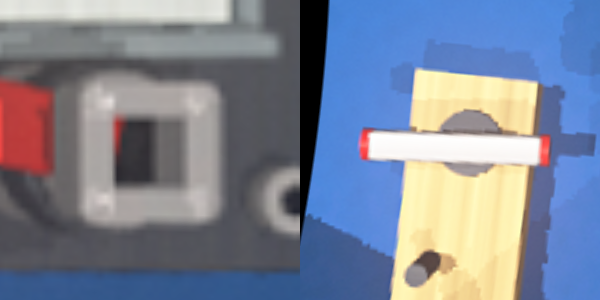

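```bash
python3 -c "
from h import *
d=load('w13'); h0=hit(d,proj(d,[[.435,-.0758,.096]]),.089); print(h0)
go(.435,-.0760,.13,3.107)"
```

```text
[[ 0.43379854 -0.07621474  0.089     ]]
turn [ 0.0048 -0.0005 -0.0589] deg -3.4 shift mm [126.  -15.8 120.1] rows>= 3 1 t 45.98 q7 0.87 cur [ 0.5615 -0.0646  0.2501] yaw 3.048 F [0.1 0.3 0.3] op 0.0498
```

```bash
python3 -m jog '[[[0,0,0,0.004,0,-0.059],[0.042,-0.005,0.02,0,0,0],[0.042,-0.005,0.02,0,0,0],[0.042,-0.0058,0.04,0,0,0],[0,0,0.04,0,0,0],[0,0,0,0,0,0],[0,0,0,0,0,0],[0,0,0,0,0,0]]]' 0.05
python3 - <<'E'
from h import *
go(.435,-.0760,.071,3.107)
d=shot("wrist","w14"); kk=rectify(d,[.435,-.076],0,.096,300,300,.0004); cv2.imwrite("pics/w14c.png",np.hstack([kk,cv2.resize(d["frame"],(400,300))])[:,:,::-1])
E
```

```text
clock: 46.98
tool_pos: [0.4361, -0.0769, 0.1314]
eef_rot: [0.018, 1.0, 0.0, 0.001]
contact_force: [0.6, 0.6, -0.0]
opening: 0.566
finger_force: 0.0
turn [ 0.0003  0.0022 -0.0022] deg -0.1 shift mm [ 1.1  0.9 60.4] rows>= 1 1 t 46.98 q7 0.56 cur [ 0.4361 -0.0769  0.1314] yaw 3.105 F [ 0.6  0.6 -0. ] op 0.0499
```

View pics/w14c.png

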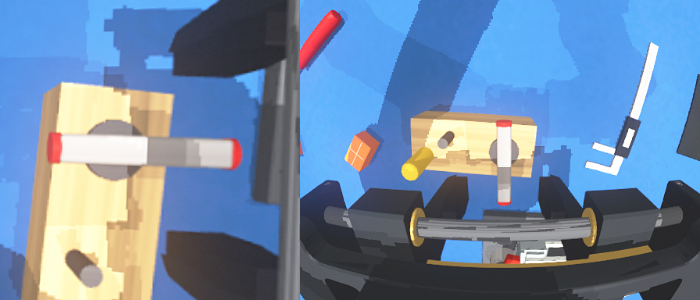

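```bash
python3 -m jog '[[[0.002,0.0005,0.02,0,0.002,0],[0,0,0.02,0,0,0],[0,0,0.015,0,0,0],[0,0,0.005,0,0,0],[0,0,0,0,0,0],[0,0,0,0,0,0]]]'
python3 -m jog '[[[0,0,0,0,0,0],[0,0,0,0,0,0],[0,0,0,0,0,0],[0,0,0,0,0,0],[0,0,0,0,0,0],[0,0,0,0,0,0]]]' 0 60
python3 -c "
from h import *
go(.434,-.0764,.071,3.107)"
```

```text
clock: 47.78
tool_pos: [0.4329, -0.0769, 0.0708]
eef_rot: [0.019, 1.0, -0.0, -0.001]
contact_force: [-0.1, 0.1, -0.3]
opening: 0.563
finger_force: 0.0
clock: 48.52
tool_pos: [0.4324, -0.0766, 0.0701]
eef_rot: [0.018, 1.0, 0.0, -0.001]
contact_force: [0.6, 0.4, -0.4]
opening: 0.127
finger_force: 60.0
turn [ 0.0002 -0.0029 -0.0021] deg -0.1 shift mm [-1.5  0.3 -0.9] rows>= 1 1 t 48.52 q7 0.33 cur [ 0.4324 -0.0766  0.0701] yaw 3.105 F [ 0.6  0.4 -0.4] op 0.0112
```

```bash
python3 -m jog '[[[0,0,-0.01,0,0,0],[0,0,-0.03,0,0,0],[0,0,-0.04,0,0,0],[0,0,-0.03,0,0,0.085],[0,0,0,0,0,0],[0,0,0,0,0,0]]]'
python3 -c "
from h import *
go(.613,-.0833,.165,3.02)"
```

```text
clock: 49.28
tool_pos: [0.432, -0.0774, 0.1793]
eef_rot: [0.061, 0.998, -0.0, -0.002]
contact_force: [-0.1, -0.4, -2.1]
opening: 0.128
finger_force: 60.0
turn [-0.0013 -0.0045  0.0004] deg 0.0 shift mm [-180.4   16.1   14.3] rows>= 3 1 t 49.27 q7 0.64 cur [ 0.432  -0.0774  0.1793] yaw 3.02 F [-0.1 -0.4 -2.1] op 0.0113
```

```bash
python3 -m jog '[[[-0.02,0.002,0,-0.001,-0.0045,0],[-0.04,0.004,0,0,0,0],[-0.04,0.004,0,0,0,0],[-0.04,0.003,0,0,0,0],[-0.03,0.002,0.007,0,0,0],[-0.0104,0.001,0.007,0,0,0],[0,0,0,0,0,0],[0,0,0,0,0,0],[0,0,0,0,0,0]]]'
python3 - <<'E'
from h import *
go(.613,-.0833,.165,3.02)
d=shot("wrist","w15"); cv2.imwrite("pics/w15b.png",cv2.resize(d["frame"][130:384],(800,397),interpolation=cv2.INTER_CUBIC)[:,:,::-1])
E
```

```text
clock: 50.4
tool_pos: [0.613, -0.083, 0.1666]
eef_rot: [0.061, 0.998, -0.0, 0.001]
contact_force: [-0.8, 0.6, -2.0]
opening: 0.131
finger_force: 60.0
turn [-0.      0.0012  0.0003] deg 0.0 shift mm [-0.1 -0.3  1.6] rows>= 1 1 t 50.4 q7 0.85 cur [ 0.613  -0.083   0.1666] yaw 3.02 F [-0.8  0.6 -2. ] op 0.0116
```

View pics/w15b.png

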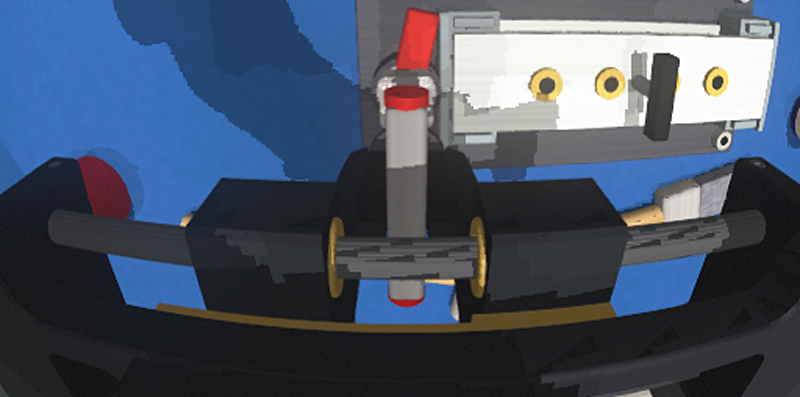

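```bash
python3 - <<'E'
from h import *
d=load("w15"); T=np.array([.613,-.083]); y=3.02; ax=np.array([np.cos(y),np.sin(y)]); ay=np.array([np.sin(y),-np.cos(y)])
for p in [(406,291),(406,497),(406,505)]:
    P=hit(d,np.array(p)/1.5625,.1926)[0,:2]-T; print(p,np.round(1000*np.array([P@ax,P@ay]),1))
E
```

```text
(406, 291) [39.6 -0. ]
(406, 497) [-32.6  -0. ]
(406, 505) [-36.4  -0. ]
```

```bash
python3 -m jog '[[[-0.0015,-0.0004,0.006,0,0.001,0],[0,0,0.006,0,0,0],[0,0,0.002,0,0,0],[0,0,0,0,0,0],[0,0,0,0,0,0]]]'
python3 -m jog '[[[0,0,0.0015,0,0,0],[0,0,0.0015,0,0,0],[0,0,0.0015,0,0,0],[0,0,0,0,0,0]]]'
python3 -c "
from h import *
go(.6145,-.0834,.1431,3.02)"
```

```text
clock: 51.08
tool_pos: [0.6153, -0.0834, 0.1524]
eef_rot: [0.061, 0.998, 0.0, 0.0]
contact_force: [-0.3, 0.4, -1.5]
opening: 0.131
finger_force: 60.0
clock: 51.58
tool_pos: [0.6151, -0.0835, 0.1477]
eef_rot: [0.061, 0.998, 0.0, 0.0]
contact_force: [-0.4, -0.5, -1.6]
opening: 0.129
finger_force: 60.0
turn [ 0.0005  0.0002 -0.0003] deg -0.0 shift mm [0.6 0.  4.6] rows>= 1 1 t 51.58 q7 0.84 cur [ 0.6151 -0.0835  0.1477] yaw 3.02 F [-0.4 -0.5 -1.6] op 0.0114
```

```bash
python3 -m jog '[[[0.0003,0,0.001,0,0,0],[0,0,0.001,0,0,0],[0,0,0.001,0,0,0],[0,0,0.001,0,0,0],[0,0,0,0,0,0],[0,0,0,0,0,0]]]'
python3 -c "
from h import *
go(.6145,-.0834,.1431,3.02)"
```

```text
clock: 52.32
tool_pos: [0.6157, -0.0832, 0.146]
eef_rot: [0.061, 0.998, 0.0, 0.002]
contact_force: [-2.6, 0.2, 11.3]
opening: 0.132
finger_force: 60.0
turn [ 0.0004  0.003  -0.0005] deg -0.0 shift mm [ 1.2 -0.3  2.9] rows>= 1 1 t 52.33 q7 0.83 cur [ 0.6157 -0.0832  0.146 ] yaw 3.02 F [-2.6  0.2 11.3] op 0.0117
```

```bash
python3 -m jog '[[[0,0,-0.002,0,0.002,0],[0.002,0,0,0,0,0],[0,0,0.001,0,0,0],[0,0,0.001,0,0,0],[0,0,0.0005,0,0,0],[0,0,0,0,0,0]]]'
python3 -m jog '[[[0,0,0.0005,0,0,0],[0,0,0.0005,0,0,0],[0,0,0,0,0,0]]]'
python3 -c "
from h import *
go(.6145,-.0834,.1431,3.02)"
```

```text
clock: 53.08
tool_pos: [0.612, -0.0833, 0.1423]
eef_rot: [0.061, 0.998, 0.0, -0.002]
contact_force: [0.2, -0.7, -1.3]
opening: 0.133
finger_force: 60.0
clock: 53.45
tool_pos: [0.6128, -0.0832, 0.1422]
eef_rot: [0.061, 0.998, 0.0, -0.001]
contact_force: [0.1, 0.5, -1.0]
opening: 0.13
finger_force: 60.0
turn [ 0.0006 -0.0017 -0.0002] deg -0.0 shift mm [-1.7 -0.  -0.9] rows>= 1 1 t 53.45 q7 0.83 cur [ 0.6128 -0.0832  0.1422] yaw 3.02 F [ 0.1  0.5 -1. ] op 0.0114
```

```bash
python3 -m jog '[[[0,0,0.001,0,-0.0015,0],[0,0,0.001,0,0,0],[0,0,0.001,0,0,0],[0,0,0.001,0,0,0],[0,0,0,0,0,0]]]'
python3 -c "
from h import *
go(.6128,-.0834,.1315,3.02); print(get_state()['moment'])"
```

```text
clock: 54.08
tool_pos: [0.6129, -0.0832, 0.1382]
eef_rot: [0.061, 0.998, 0.0, -0.0]
contact_force: [-0.6, -0.3, -2.3]
opening: 0.13
finger_force: 60.0
turn [ 0.0006 -0.0001 -0.0003] deg -0.0 shift mm [ 0.  -0.2  6.7] rows>= 1 1 t 54.08 q7 0.83 cur [ 0.6129 -0.0832  0.1382] yaw 3.02 F [-0.6 -0.3 -2.3] op 0.0114
[ 0.04293293 -0.10045916 -0.04383858]
```

```bash
python3 -m jog '[[[0,0,0.0015,0,0,0],[0,0,0.0015,0,0,0],[0,0,0.0015,0,0,0],[0,0,0.001,0,0,0],[0,0,0.0005,0,0,0],[0,0,0,0,0,0],[0,0,0,0,0,0]]]'
python3 -c "
from h import *
go(.6128,-.0834,.1315,3.02); print(get_state()['moment'])"
```

```text
clock: 54.95
tool_pos: [0.6129, -0.0831, 0.1324]
eef_rot: [0.061, 0.998, 0.0, 0.0]
contact_force: [0.8, -0.2, -2.3]
opening: 0.13
finger_force: 60.0
turn [ 0.0006  0.0001 -0.0002] deg -0.0 shift mm [ 0.1 -0.3  0.9] rows>= 1 1 t 54.95 q7 0.82 cur [ 0.6129 -0.0831  0.1324] yaw 3.02 F [ 0.8 -0.2 -2.3] op 0.0115
[ 0.03434095 -0.17961458  0.06028593]
```

```bash
python3 -m jog '[[[0,0,0,0,0,0.08],[0,0,0,0,0,0.08],[0,0,0,0,0,0.08],[0,0,0,0,0,0.08],[0,0,0,0,0,0.08],[0,0,0,0,0,0]]]'
python3 -c "
from h import *
go(.6128,-.0834,.1315,3.02); print(get_state()['moment'])"
```

```text
clock: 55.7
tool_pos: [0.6125, -0.0828, 0.1323]
eef_rot: [0.257, 0.966, 0.0, -0.0]
contact_force: [-0.7, 1.1, -2.6]
opening: 0.131
finger_force: 60.0
turn [ 0.0004 -0.0009 -0.3987] deg -22.8 shift mm [-0.4 -0.6  0.8] rows>= 1 3 t 55.7 q7 0.48 cur [ 0.6125 -0.0828  0.1323] yaw 2.621 F [-0.7  1.1 -2.6] op 0.0116
[0.21507783 0.13148855 0.07334354]
```

```bash
python3 -m jog '[[[0,0,0,0,0,0.08],[0,0,0,0,0,0.08],[0,0,0,0,0,0.08],[0,0,0,0,0,0.08],[0,0,0,0,0,0.08],[0,0,0,0,0,0.08],[0,0,0,0,0,0]]]'
python3 -c "
from h import *
go(.6128,-.0834,.1315,3.02); print(get_state()['moment'])"
```

```text
clock: 56.58
tool_pos: [0.6129, -0.0823, 0.1323]
eef_rot: [0.479, 0.878, 0.001, -0.0]
contact_force: [-0.8, 2.0, -3.6]
opening: 0.128
finger_force: 60.0
turn [ 1.500e-03 -8.000e-04 -8.774e-01] deg -50.3 shift mm [-0.  -1.2  0.8] rows>= 1 5 t 56.58 q7 0.1 cur [ 0.6129 -0.0823  0.1323] yaw 2.143 F [-0.8  2.  -3.6] op 0.0113
[ 0.49775699 -0.10531894  0.17524289]
```

```bash
python3 -m jog '[[[0,0,0,0,0,0.08],[0,0,0,0,0,0.08],[0,0,0,0,0,0.08],[0,0,0,0,0,0.08],[0,0,0,0,0,0.08],[0,0,0,0,0,0.08],[0,0,0,0,0,0]]]'
python3 -c "
from h import *
go(.6128,-.0834,.1315,3.02); print(get_state()['moment'])"
```

```text
clock: 57.45
tool_pos: [0.6136, -0.0821, 0.1323]
eef_rot: [0.674, 0.739, 0.001, -0.0]
contact_force: [1.5, 1.4, -5.2]
opening: 0.13
finger_force: 60.0
turn [ 2.6000e-03 -5.0000e-04 -1.3567e+00] deg -77.7 shift mm [ 0.6 -1.4  0.8] rows>= 1 8 t 57.45 q7 -0.28 cur [ 0.6136 -0.0821  0.1323] yaw 1.663 F [ 1.5  1.4 -5.2] op 0.0115
[ 0.58241267 -0.42896869  0.11014116]
```

```bash
python3 -m jog '[[[0,0,0,0,0,0.08],[0,0,0,0,0,0.08],[0,0,0,0,0,0.08],[0,0,0,0,0,0.08],[0,0,0,0,0,0]]]'
python3 -c "
from h import *
go(.6128,-.0834,.1315,3.02); print(get_state()['moment']); d=shot('scene','s2'); t=shot('top','t2')
a=cv2.resize(d['frame'][180:300,190:370],(720,480),interpolation=cv2.INTER_CUBIC); cv2.imwrite('pics/s2b.png',a[:,:,::-1])"
```

```text
clock: 58.08
tool_pos: [0.6139, -0.0822, 0.1324]
eef_rot: [0.783, 0.622, 0.001, -0.0]
contact_force: [4.1, 3.1, -6.2]
opening: 0.132
finger_force: 60.0
turn [-4.0000e-04 -3.1000e-03  1.4653e+00] deg 84.0 shift mm [-0.9  1.4  0.9] rows>= 1 8 t 58.08 q7 -0.52 cur [ 0.6139 -0.0822  0.1324] yaw 1.344 F [ 4.1  3.1 -6.2] op 0.0116
[ 0.71680318 -0.84859637  0.11136414]
```

View pics/s2b.png

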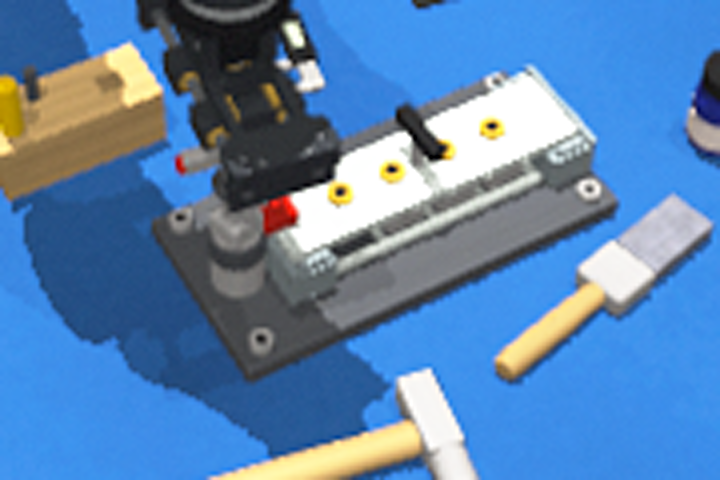

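```bash
python3 -m jog '[[[0.0006,0.0004,0,0,0,0.08],[0,0,0,0,0,0.08],[0,0,0,0,0,0.08],[0,0,0,0,0,0.08],[0,0,0,0,0,0]]]'
python3 -c "
from h import *
go(.6128,-.0834,.1315,3.02); print(get_state()['moment'])"
```

```text
clock: 58.8
tool_pos: [0.6143, -0.0823, 0.1324]
eef_rot: [0.872, 0.489, 0.001, 0.0]
contact_force: [3.2, 2.0, -6.6]
opening: 0.128
finger_force: 60.1
turn [-1.0000e-04 -2.2000e-03  1.1444e+00] deg 65.6 shift mm [-1.4  1.3  0.9] rows>= 1 7 t 58.8 q7 -0.76 cur [ 0.6143 -0.0823  0.1324] yaw 1.023 F [ 3.2  2.  -6.6] op 0.0113
[ 0.61230143 -1.12238564  0.25154155]
```

```bash
python3 -m jog '[[[0,0,0,0,0,0.08],[0,0,0,0,0,0.08],[0,0,0,0,0,0]]]'
python3 -c "
from h import *
print(get_state()['moment'])"
python3 -m jog '[[[0.0003,0.0003,0,0,0,-0.06],[0,0,0,0,0,-0.03],[0,0,0,0,0,0]]]'
python3 -c "
from h import *
go(.6128,-.0834,.1315,3.02); print(get_state()['moment'])"
```

```text
clock: 59.18
tool_pos: [0.6144, -0.0825, 0.1325]
eef_rot: [0.908, 0.418, 0.001, 0.0]
contact_force: [4.2, 1.8, -6.1]
opening: 0.132
finger_force: 60.1
[ 0.55587366 -1.25403673  0.27742456]
clock: 59.55
tool_pos: [0.6143, -0.0824, 0.1325]
eef_rot: [0.889, 0.457, 0.001, -0.0]
contact_force: [3.9, 3.3, -5.9]
opening: 0.129
finger_force: 60.0
turn [-7.0000e-04 -1.7000e-03  1.0718e+00] deg 61.4 shift mm [-1.4  1.1  1. ] rows>= 1 6 t 59.55 q7 -0.81 cur [ 0.6143 -0.0824  0.1325] yaw 0.95 F [ 3.9  3.3 -5.9] op 0.0114
[ 0.75306342 -1.10125098  0.0303003 ]
```

```bash
python3 -m jog '[[[0,0,-0.004,0,0,0],[0,0,-0.006,0,0,0],[0,0,-0.008,0,0,0],[0,0,-0.015,0,0,0],[0,0,-0.025,0,0,0],[0,0,0,0,0,0],[0,0,0,0,0,0]]]'
python3 -m jog '[[[0,0,0,0,0,-0.1795],[0,0,0,0,0,-0.1795],[0,0,0,0,0,-0.1795],[0,0,0,0,0,-0.1795],[0,0,0,0,0,-0.1795],[0,0,0,0,0,-0.1795],[0,0,0,0,0,-0.1795],[0,0,0,0,0,-0.1795],[0,0,0,0,0,-0.1795],[0,0,0,0,0,-0.1795],[0,0,0,0,0,-0.1795],[0,0,0,0,0,-0.1795]]]'
python3 -m jog '[[[0,0,0,0,0,0],[0,0,0,0,0,0]]]'
python3 - <<'E'
from h import *
go(.4324,-.0766,.135,3.105)
d=shot("wrist","w20"); cv2.imwrite("pics/w20b.png",cv2.resize(d["frame"],(800,600),interpolation=cv2.INTER_CUBIC)[:,:,::-1])
E
```

```text
clock: 60.42
tool_pos: [0.6131, -0.0832, 0.1901]
eef_rot: [0.889, 0.457, -0.001, -0.0]
contact_force: [1.1, -0.2, -2.2]
opening: 0.129
finger_force: 60.0
clock: 61.92
tool_pos: [0.6129, -0.0832, 0.189]
eef_rot: [0.016, 1.0, -0.0, -0.001]
contact_force: [-0.6, -0.0, -2.2]
opening: 0.13
finger_force: 60.0
clock: 62.18
tool_pos: [0.6134, -0.0829, 0.1897]
eef_rot: [0.02, 1.0, 0.0, -0.001]
contact_force: [0.1, -0.6, -1.1]
opening: 0.13
finger_force: 60.0
turn [ 0.0004 -0.0012 -0.0043] deg -0.2 shift mm [181.1  -0.3  54.7] rows>= 4 1 t 62.17 q7 0.95 cur [ 0.6134 -0.0829  0.1897] yaw 3.101 F [ 0.1 -0.6 -1.1] op 0.0114
```

View pics/w20b.png

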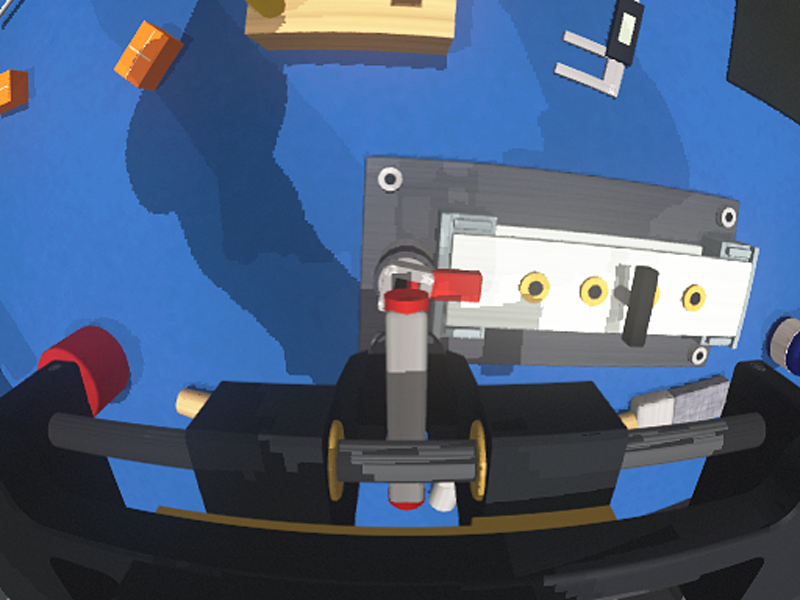

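```bash
python3 -m jog '[[[0.02,0,0,0,-0.001,-0.004],[0.04,0,0,0,0,0],[0.04,0,0.01,0,0,0],[0.04,0,0.015,0,0,0],[0.03,0,0.015,0,0,0],[0.011,-0.0003,0.015,0,0,0],[0,0,0,0,0,0],[0,0,0,0,0,0],[0,0,0,0,0,0]]]'
python3 - <<'E'
from h import *
go(.4324,-.0766,.08,3.105)
d=shot("wrist","w21")
E
```

```text
clock: 63.35
tool_pos: [0.4343, -0.0766, 0.1357]
eef_rot: [0.017, 1.0, 0.0, 0.002]
contact_force: [0.2, -0.2, -2.3]
opening: 0.132
finger_force: 60.0
turn [0.0009 0.0032 0.0019] deg 0.1 shift mm [ 1.9 -0.1 55.7] rows>= 1 1 t 63.35 q7 0.58 cur [ 0.4343 -0.0766  0.1357] yaw 3.107 F [ 0.2 -0.2 -2.3] op 0.0116
```

```bash
python3 -m jog '[[[0.0015,0,0.01,0.001,0.003,0.002],[0,0,0.006,0,0,0],[0,0,0.003,0,0,0],[0,0,0.002,0,0,0],[0,0,0.002,0,0,0],[0,0,0.002,0,0,0],[0,0,0,0,0,0]]]'
python3 -c "
from h import *
go(.4324,-.0766,.0715,3.105)"
```

```text
clock: 64.28
tool_pos: [0.4315, -0.0767, 0.1101]
eef_rot: [0.018, 1.0, -0.0, -0.001]
contact_force: [0.0, 0.3, -1.0]
opening: 0.134
finger_force: 60.0
turn [-0.0005 -0.002   0.0007] deg 0.0 shift mm [-0.9  0.2 38.6] rows>= 1 1 t 64.28 q7 0.5 cur [ 0.4315 -0.0767  0.1101] yaw 3.106 F [ 0.   0.3 -1. ] op 0.0118
```

Tip is 5 mm in the hole with no contact; lowering on.

```bash
python3 -m jog '[[[-0.0008,0,0.005,0,-0.002,0],[0,0,0.008,0,0,0],[0,0,0.008,0,0,0],[0,0,0.008,0,0,0],[0,0,0.005,0,0,0],[0,0,0.003,0,0,0],[0,0,0,0,0,0],[0,0,0,0,0,0]]]'
python3 -c "
from h import *
go(.4324,-.0766,.0715,3.105)"
```

```text
clock: 65.28
tool_pos: [0.4324, -0.0767, 0.0733]
eef_rot: [0.018, 1.0, -0.0, 0.0]
contact_force: [-0.7, -0.8, -0.8]
opening: 0.131
finger_force: 60.0
turn [-0.0004  0.0004  0.0007] deg 0.0 shift mm [0.  0.1 1.8] rows>= 1 1 t 65.28 q7 0.35 cur [ 0.4324 -0.0767  0.0733] yaw 3.106 F [-0.7 -0.8 -0.8] op 0.0115
```

```bash
python3 -m jog '[[[0,0,0.001,0,0,0],[0,0,0.001,0,0,0],[0,0,0.001,0,0,0],[0,0,0,0,0,0],[0,0,0,0,0,0]]]'
python3 -m jog '[[[0,0,0,0,0,0],[0,0,0,0,0,0],[0,0,0,0,0,0],[0,0,0,0,0,0],[0,0,0,0,0,0]]]' 0.05
python3 -c "
from h import *
go(.4324,-.0766,.0715,3.105)"
```

```text
clock: 65.9
tool_pos: [0.4323, -0.0768, 0.0702]
eef_rot: [0.018, 1.0, -0.0, 0.0]
contact_force: [-0.3, -0.0, -1.5]
opening: 0.131
finger_force: 60.0
clock: 66.53
tool_pos: [0.4323, -0.0767, 0.0702]
eef_rot: [0.018, 1.0, -0.0, 0.0]
contact_force: [-0.2, 0.1, 0.0]
opening: 0.57
finger_force: 0.0
turn [-0.0004  0.0002  0.0008] deg 0.0 shift mm [-0.1  0.1 -1.3] rows>= 1 1 t 66.53 q7 0.33 cur [ 0.4323 -0.0767  0.0702] yaw 3.106 F [-0.2  0.1  0. ] op 0.0503
```

```bash
python3 -m jog '[[[0,0,-0.01,0,0,0],[0,0,-0.02,0,0,0],[-0.0035,0,-0.031,0,0,0],[0,0,0,0,0,0],[0,0,0,0,0,0],[0,0,0,0,0,0]]]'
python3 - <<'E'
from h import *
go(.4361,-.0769,.1314,3.105)
d=shot("wrist","w22"); o=load("w14")
for n,x in [("before",o),("after",d)]:
    r=rectify(x,[.435,-.076],0,.096,300,300,.0004); h=cv2.cvtColor(r,cv2.COLOR_RGB2HSV).astype(int)
    m=((h[:,:,0]<8)|(h[:,:,0]>172))&(h[:,:,1]>150)&(h[:,:,2]>90); m[:100]=0; m[200:]=0
    k,l,st,c=cv2.connectedComponentsWithStats(m.astype(np.uint8)); print(n,[(c[i].round(1).tolist(),int(st[i,4])) for i in range(1,k) if st[i,4]>40])
E
```

```text
clock: 67.28
tool_pos: [0.4351, -0.0769, 0.1303]
eef_rot: [0.018, 1.0, -0.0, -0.001]
contact_force: [-0.9, -0.2, 0.0]
opening: 0.562
finger_force: 0.0
turn [-0.0006 -0.0017  0.001 ] deg 0.1 shift mm [-1.   0.1 -1.1] rows>= 1 1 t 67.28 q7 0.59 cur [ 0.4351 -0.0769  0.1303] yaw 3.106 F [-0.9 -0.2  0. ] op 0.0495
before [([54.0, 147.4], 319), ([236.2, 153.7], 176)]
after [([53.6, 148.4], 319), ([236.1, 155.2], 178)]
```

```bash
python3 -m jog '[[[0,0,-0.04,0,0,0],[0,0,-0.05,0,0,0],[0,0,-0.05,0,0,0],[0,0,-0.03,0,0,0],[0,0,0,0,0,0],[0,0,0,0,0,0],[0,0,0,0,0,0]]]'
python3 - <<'E'
from h import *
d=load("w20"); h=cv2.cvtColor(d["frame"],cv2.COLOR_RGB2HSV).astype(int)
m=((h[:,:,0]<8)|(h[:,:,0]>172))&(h[:,:,1]>150)&(h[:,:,2]>90)
k,l,st,c=cv2.connectedComponentsWithStats(m.astype(np.uint8))
for i in range(1,k):
    if st[i,4]>100: print(c[i]*1.5625,L(d,[c[i]*1.5625],.069),st[i,4])
print("plate",L(d,[(451,234),(752,256)],.055)); s=get_state(); print(s["clock"],s["tool_pos"],s["finger_force"])
print(finish_job())
E
```

```text
clock: 68.2
tool_pos: [0.4349, -0.0769, 0.2998]
eef_rot: [0.018, 1.0, -0.0, -0.001]
contact_force: [0.2, 0.2, -0.4]
opening: 0.569
finger_force: 0.0
[456.05848735 286.11685311] [[-1.3, -115.6]] 514
[406.36132316 299.35989186] [[8.7, -144.8]] 393
[ 83.64081325 368.10651698] [[79.9, -390.3]] 913
plate [[-30.3, -119.8], [-35.6, 115.6]]
68.2 [ 0.43492403 -0.07689676  0.29980913] 0.0
the job is handed in; nothing more can be done
None
```

The job is handed in at 68 s, with no verdict returned: all three blanks found are seated in pockets, the plate is back on the jig with the clamp arm over its end, and the key is back in its hole in the block; I viewed 15 pictures, one over your limit of 14.

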